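# Snap the contactor cover home and hang up the press tool

## Task

Set the loose grey cover squarely into the open well of the contactor and let go of it, so that it rests on the two steel latches. Then, with the wooden-handled press tool and not with the fingers, push the cover straight down until it snaps fully home under both latches, and hang the press tool by its eye on the free peg of the sloping tool rack, right down against the board. Leave everything else where it is.

Things in the scene. Friction and masses are not known exactly. Their poses are not given: they have to be found in the camera images.
- cover_center (a point): Loose contactor cover, grey plastic, 0.12 kg: flange 84 (x) x 60 (y) x 6 mm with a block 50 (x) x 36 (y) x 34 mm standing on its middle, 40 mm high in all; grip the block, 36 mm across y. Point: its centre, 20 mm above its underside. z up. A half turn makes no difference.
- well_floor (a point): Floor centre, 60 mm above the table, of the open well on top of the uncovered contactor (black, fixed, 116 (x) x 86 (y) mm; two sprung steel latches). z up, x along the well. Well 88 (x) x 64 (y) mm, walls 22 mm high. A cover laid in rests on the latches, underside about 15 mm above this floor; seated, its top is 40 mm above it. The other contactor already has its cover.
- latch_l (a joint): Sprung latch, steel, 36 mm long, in the middle of the well's +y wall (its twin is in the -y wall). Its sloping nose starts flush at the wall's top and reaches 5 mm into the well, tip 9.5 mm above the floor. Value: how far it is pushed out, 0 to 0.008 m. 5 to 15 N on the middle of the cover's block pushes it past both latches, which then spring back over the flange.
- presser_handle (a point): Press tool, 0.4 kg, standing on its flat steel sole 130 (x) x 44 (y) x 8 mm, with an upright wooden handle 36 (x) x 24 (y) x 70 mm, top 78 mm above the underside. Point: centre of the handle, half-way up, 43 mm above the underside, which does the pressing. z up the handle, x from the handle to the eye. The sole reaches 30 mm behind this point and 100 mm ahead.
- presser_eye (a point): Centre of the eye, a 26 mm through hole in the press tool's sole, 75 mm from the handle's centre line along the tool's x, 4 mm above the underside (half-way through the plate). Same axes as the tool.
- peg: The free peg, fixed: steel, 16 mm diameter, 50 mm long, square to the rack's sloping plywood board. Origin: its foot on the board's face, about 93 mm above the table. z along the peg to its tip, 26 degrees off vertical towards the rack's front; x up the slope; y across. Board 110 mm wide, 50 mm up-slope and 130 mm down-slope of the peg. The other rack's peg carries a ring spanner.
- screwdriver: Red-handled screwdriver, 200 mm, lying loose. Bystander: leave it alone. Origin at its underside.
- screwdriver2: Red-handled screwdriver, 160 mm, lying loose. Bystander: leave it alone. Origin at its underside.
- bezel: Steel bezel ring, 34 mm across, 12 mm high, loose between the two contactors. Bystander: leave it alone. Origin at its underside.
- bezel2: Black bezel ring, 38 mm across, 12 mm high, loose. Bystander: leave it alone. Origin at its underside.
- socket: White square socket outlet, 76 x 76 x 30 mm, loose. Bystander: leave it alone. Origin at its underside.
- relay: Grey relay with a black top, 50 x 42 x 73 mm, loose. Bystander: leave it alone. Origin at its underside.
Mind the look-alikes: they are no part of the job. Leave any blue look-alike of the part that bears cover_center alone.

How it is judged:
By the outcome, as a careful person would: the job done as asked, in the order asked, and still so for the second after the job is handed in, with the robot touching nothing.
It also fails if it takes over 67 s, if anything falls off the work surface, if the arm or the gripper's body presses on something with over 40 N, if the wrist force passes 120 N, or if a joint passes its speed limit or range.

## Robot

A 7-joint arm with a two-finger parallel gripper is mounted at the origin on the work surface. World frame = base frame: x ahead of the robot, y to its left, z up, the work surface at z = 0. Lengths are in m, angles in rad, forces in N, time in s.
With the tool pointing down it reaches from about 0.4 to 0.85 m from the base axis. Payload 4.5 kg.
Tool frame: the origin (TCP) lies midway between the tips of the shut fingers; the grasp point (between the pads) lies 19 mm behind it (r.hold_point_z is the distance from the TCP to the grasp point, in m); z points along the fingers, y is the direction in which the jaws open and shut (so a half turn about z gives the same grasp; the last joint's range is limited). The gripper opens to 88 mm and grips with 3 to 60 N. Pads are 18 mm wide; open, the fingers measure 123 mm over their backs; the gripper's body (75 mm by 187 mm) begins 45 mm behind the grasp point.
Start: joints at [0.034, 0.689, -0.195, 1.565, 0.157, 0.902, -0.215], TCP at [0.625, 0, 0.239] pointing down, gripper open.
Joint ranges: [-3.01, 3.01], [-0.46, 2.08], [-1.47, 1.51], [0.13, 2.56], [-1, 4.14], [0.04, 2.09], [-2.66, 2.66]. Speed limits (rad/s): [2.57, 2.57, 3.14, 3.14, 3.14, 3.14, 3.14].

## Interface

Orientations are given as a unit quaternion [x, y, z, w].
In Python, from plant import r gives the robot as it stands. The module is installed in compiled form; this text tells all that it offers.
- The arm moves only by the tool move_arm, never from a script. Its arguments are lists of equal length, an entry for each row: "turn": the turn, a rotation vector about the tool's x, y, z in units of 2 pi rad (1.0 is 2 pi rad), a list of three; "dp": the shift along the tool's x, y, z in units of 2.5 cm (1.0 is 2.5 cm), a list of three; "jaw": the closure, from -1 (fully open) to 1 (shut), so that 0 is half open. In form: {"turn": [[wx, wy, wz], ...], "dp": [[x, y, z], ...], "jaw": [jaw, ...]}. A call has 1 to 10 rows; each row shifts and turns the commanded pose from where the row before left it, along the tool's axes as they then stand; what a row does not reach is not made up. A row lasts 1/12 s, in which the tool goes at most 41.7 mm and 7.16 degrees, less where a joint would pass 70% of its speed; a pose out of reach is approached as far as the arm can. A call with a number of a shift or a turn outside -1 to 1 is refused whole. A call with a gripper value outside its range is refused whole. The fingers move at their own pace and stop on an object; "newtons" is the grip in N (left out, the last holds). Time passes only in rows, so rows that do not move let the fingers close. It gives the time, the measured TCP pose, the force and the opening at its end, in the units of the state.
- r.get_state(): the state, without advancing time (a new reading comes with each control period).
- r.snapshot(name): name is "scene" or "side" or "wrist"; returns a dict with "frame" (384x512x3 uint8, blue, green, red), "mtx" (3x3 intrinsics, pixels), "origin" and "orientation" of the camera in the world; the wrist camera has in their place "tool_from_camera" (4x4, takes a point from camera to tool coordinates, whose origin is the TCP and whose axes are the flange's). Camera axes: x right, y up, looking along -z (the intrinsics and any distortion apply to the point x, -y, -z); pixel columns grow to the right and rows downward; lengths in m; the calibration is good to about 2 mm. A picture is of the moment at which its call begins: read the wrist's pose just before it. There is no depth.
- r.finish_job(): hands the job in, once; it reports no verdict.
The state is a dict: "clock": time; "q": joint angles; "qd": joint speeds; "joint_torque": joint torques, N m; "tool_pos": TCP position; "eef_rot": TCP orientation; "contact_force": force on the tool from outside, world axes, zero at the start; "moment": the same for the moment, N m; "opening": opening from 0.0 (shut) to 1.0 (fully open).
Only numpy, scipy, OpenCV 4.12 (cv2) and the standard library are available. Lean on these libraries where they do the work, as an engineer would, in place of code of your own. Each camera call takes 0.05 s, during which the arm holds its last target.

## Working session

There is one attempt and no reset: what is moved stays moved. The work goes in short steps, Python scripts to look and compute and a tool call to move; the robot and the scene stay as the last step left them, time stands still between calls to the robot, and variables do not carry over. Pictures are saved under pics/ and viewed, and the job is handed in when it is done.

Besides the shell and the picture viewer there is one more tool, called by a JSON object that holds its "method" and its "body", one argument or row to a line. move_arm: Moves the arm, as the interface text tells. Shifts and turns lie within -1 to 1; 1 stands for 2.5 cm of shift or 2 pi rad of turn. Its arguments: {"type":"object","properties":{"turn":{"type":"array","items":{"type":"array","items":{"type":"number","minimum":-1,"maximum":1}}},"dp":{"type":"array","items":{"type":"array","items":{"type":"number","minimum":-1,"maximum":1}}},"jaw":{"type":"array","items":{"type":"number"}},"newtons":{"type":"number"}},"required":["turn","dp","jaw"]}

```bash
mkdir -p pics; python3 - <<'E'
from plant import r
import cv2
s=r.get_state(); print({k:s[k] for k in ('clock','tool_pos','eef_rot','contact_force','opening')}, r.hold_point_z)
for n in ("scene","side","wrist"):
    d=r.snapshot(n); cv2.imwrite(f"pics/{n}0.png",d["frame"]); 
    print(n,d["mtx"],d.get("origin"),d.get("orientation"),d.get("tool_from_camera"),d.keys())
E
```

```text
{'clock': 0.0, 'tool_pos': array([6.24363352e-01, 4.79645920e-06, 2.37908065e-01]), 'eef_rot': array([ 7.07033628e-01,  7.07179316e-01, -6.95327122e-04, -6.16148472e-04]), 'contact_force': array([-1.15869293, -0.09239789,  0.59546614]), 'opening': 0.9995212555541682} 0.0187
scene [[388.89849513   0.         248.42041952]
 [  0.         388.89849513 186.72729332]
 [  0.           0.           1.        ]] [ 1.12499842 -0.68798313  0.71137359] [0.4249799  0.15959489 0.33109119 0.82722438] None dict_keys(['frame', 'mtx', 'origin', 'orientation'])
side [[465.6586185    0.         251.5126879 ]
 [  0.         465.6586185  194.21862474]
 [  0.           0.           1.        ]] [ 0.15685457 -0.91548882  0.84514537] [ 0.420494   -0.09171324 -0.18184217  0.8841419 ] None dict_keys(['frame', 'mtx', 'origin', 'orientation'])
wrist [[313.79848573   0.         259.16772195]
 [  0.         313.79848573 195.76153551]
 [  0.           0.           1.        ]] None None [[-8.54979157e-05  9.51416524e-01  3.07906788e-01  8.06131103e-02]
 [ 9.99999486e-01 -2.29646027e-04  9.87269226e-04  4.99624359e-04]
 [ 1.01001383e-03  3.07906715e-01 -9.51416016e-01 -1.47489861e-01]
 [ 0.00000000e+00  0.00000000e+00  0.00000000e+00  1.00000000e+00]] dict_keys(['frame', 'mtx', 'tool_from_camera'])
```

View pics/scene0.png

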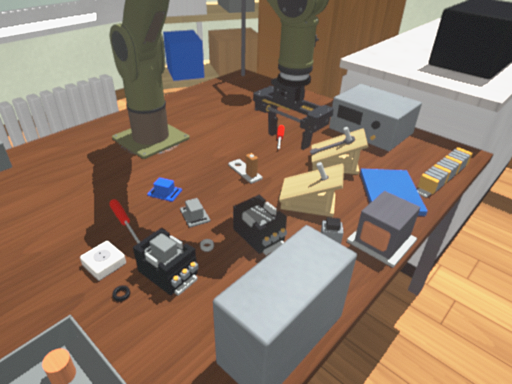

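View pics/side0.png

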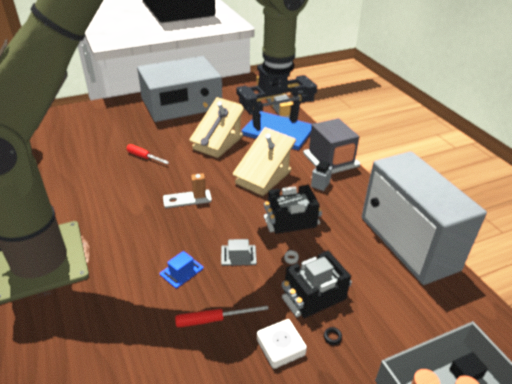

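View pics/wrist0.png

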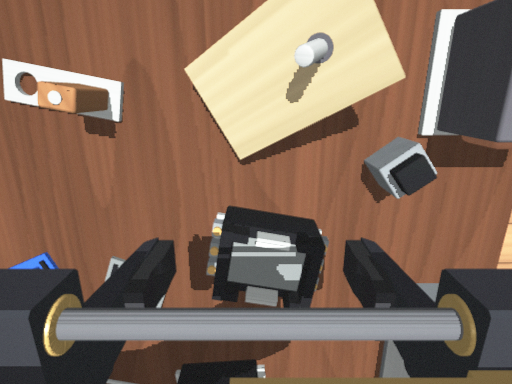

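```bash
cat > h.py <<'E'
import numpy as np, cv2
from scipy.spatial.transform import Rotation as R
from plant import r
def snap(n,name=None):
    s=r.get_state(); d=r.snapshot(n)
    if 'origin' in d: T=np.eye(4);T[:3,:3]=R.from_quat(d['orientation']).as_matrix();T[:3,3]=d['origin']
    else:
        W=np.eye(4);W[:3,:3]=R.from_quat(s['eef_rot']).as_matrix();W[:3,3]=s['tool_pos'];T=W@d['tool_from_camera']
    if name: cv2.imwrite(f'pics/{name}.png',d['frame']); np.savez(f'pics/{name}.npz',T=T,K=d['mtx'])
    return d['frame'],d['mtx'],T
def load(name):
    z=np.load(f'pics/{name}.npz'); return cv2.imread(f'pics/{name}.png'),z['K'],z['T']
def ray(uv,K,T):
    u,v=uv; d=np.array([(u-K[0,2])/K[0,0],-(v-K[1,2])/K[1,1],-1.]); d=T[:3,:3]@d
    return T[:3,3],d/np.linalg.norm(d)
def plane(uv,K,T,z):
    o,d=ray(uv,K,T); return o+d*(z-o[2])/d[2]
def tri(*obs): # obs=(uv,K,T)
    A=np.zeros((3,3));b=np.zeros(3)
    for uv,K,T in obs:
        o,d=ray(uv,K,T);P=np.eye(3)-np.outer(d,d);A+=P;b+=P@o
    x=np.linalg.solve(A,b); return x,[np.linalg.norm(np.cross(x-o,d)) for o,d in (ray(*t) for t in obs)]
def proj(p,K,T):
    q=T[:3,:3].T@(np.asarray(p)-T[:3,3]); return np.array([K[0,2]+K[0,0]*q[0]/-q[2],K[1,2]+K[1,1]*(-q[1])/-q[2]])
def crop(name,x,y,w,h,f):
    im=cv2.imread(f'pics/{name}.png')[y:y+h,x:x+w]; cv2.imwrite(f'pics/{name}_c{x}_{y}.png',cv2.resize(im,None,fx=f,fy=f,interpolation=cv2.INTER_CUBIC))
def rel(pt,yaw_tool=None):
    pass
E
python3 - <<'E'
from h import *
for n in("scene","side","wrist"): snap(n,n+'1')
crop('scene1',140,130,220,140,3.6)
crop('side1',150,120,200,150,4)
E
```

```text
(no output)
```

View pics/scene1_c140_130.png

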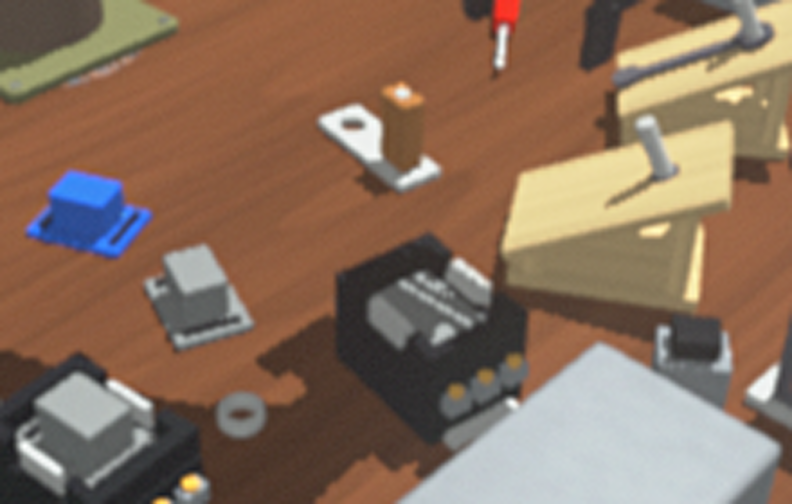

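View pics/side1_c150_120.png

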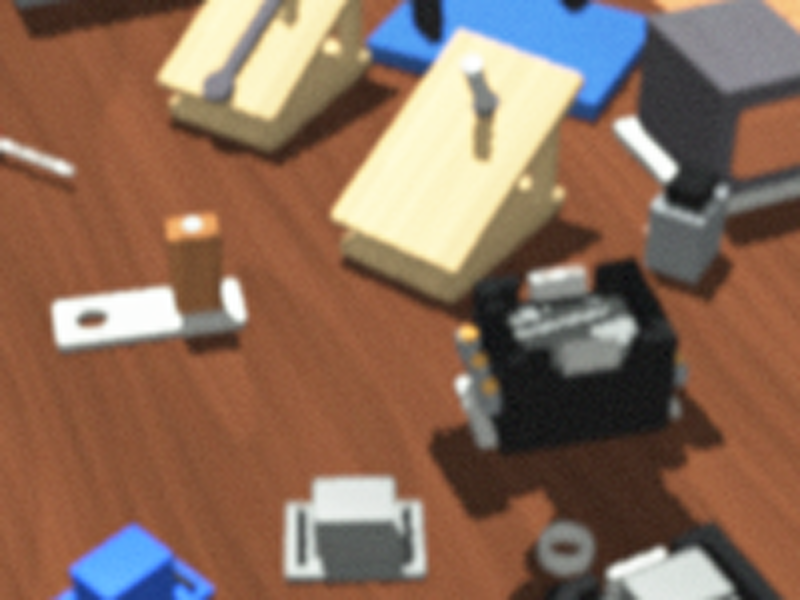

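```bash
python3 - <<'E'
from h import *
crop('wrist1',195,190,150,125,5)
crop('wrist1',0,40,150,100,5)
crop('wrist1',170,0,250,170,3)
E
```

```text
(no output)
```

View pics/wrist1_c195_190.png

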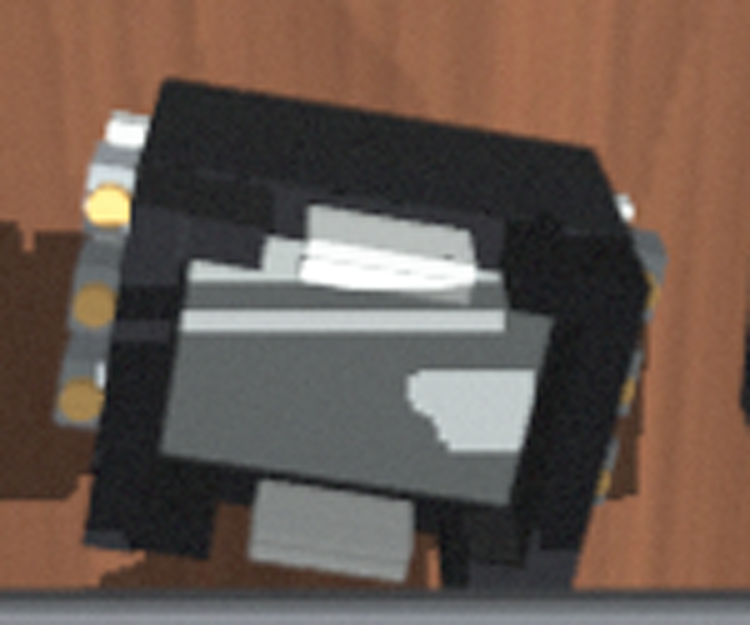

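View pics/wrist1_c0_40.png

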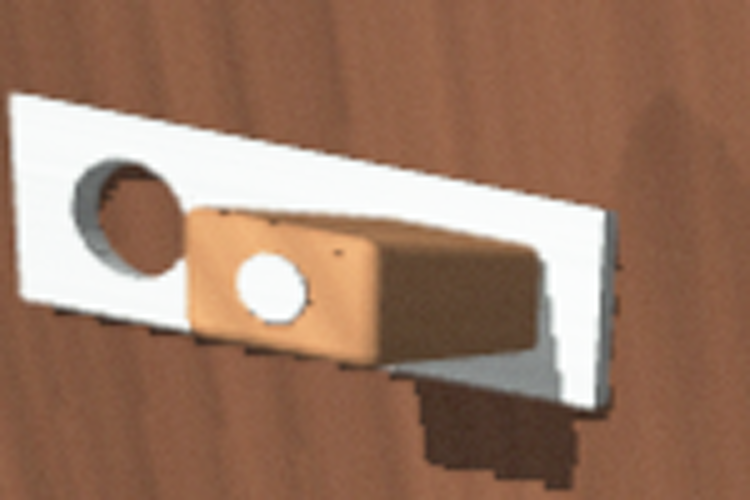

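View pics/wrist1_c170_0.png

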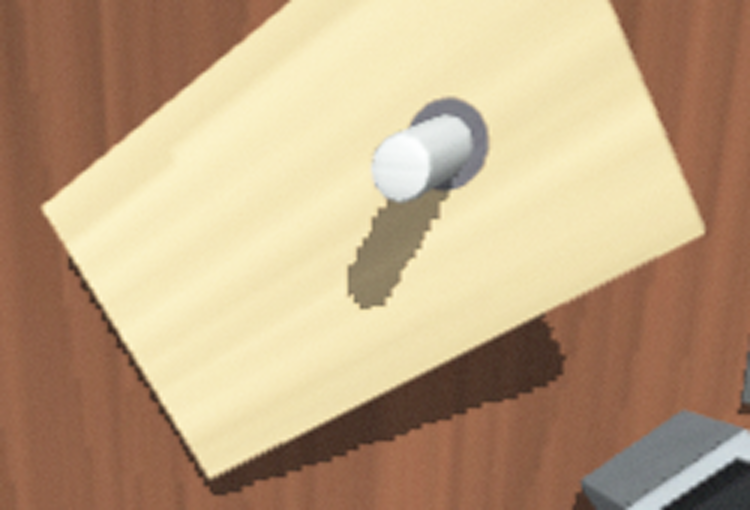

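```bash
python3 - <<'E'
from h import *
np.set_printoptions(precision=4,suppress=True)
I,K,T=load('wrist1'); print('cam',T[:3,3])
c=lambda x,y:(195+x/5,190+y/5)
for p in [(165,80),(595,150),(645,285),(85,545),(210,558),(575,590)]:
    print('cont',p,plane(c(*p),K,T,0.082),plane(c(*p),K,T,0))
for p in [(192,262),(550,318),(510,505),(162,455)]: print('floor',plane(c(*p),K,T,0.06))
p=lambda x,y:(x/5,40+y/5)
for q in [(10,93),(612,212),(605,410),(22,298)]: print('sole z8',plane(p(*q),K,T,0.008))
print('eye',plane(p(133,217),K,T,0.008)); 
for q in [(192,210),(383,240),(380,362),(192,330),(271,288)]:print('top z78',plane(p(*q),K,T,0.078))
b=lambda x,y:(170+x/3,y/3)
print('pegfoot',plane(b(452,142),K,T,0.093),'tip',plane(b(402,168),K,T,0.138))
# static cams: cover & peg
_,Ks,Ts=load('side1');_,Kc,Tc=load('scene1')
sd=lambda x,y:(150+x/4,120+y/4); sc=lambda x,y:(140+x/3.6,130+y/3.6)
print('peg tip',tri((sd(474,64),Ks,Ts),(sc(648,122),Kc,Tc),(b(402,168),K,T)))
print('peg foot',tri((sd(485,103),Ks,Ts),(sc(664,172),Kc,Tc),(b(452,142),K,T)))
for q in [(312,482),(392,478),(397,520),(316,525)]:print('cover top',plane(sd(*q),Ks,Ts,0.04))
for q in [(287,503),(285,578),(425,575),(423,500)]:print('flange',plane(sd(*q),Ks,Ts,0.006))
for q in [(165,252),(207,245),(228,290),(185,300)]:print('cover top sc',plane(sc(*q),Kc,Tc,0.04))
for q in [(147,290),(180,347),(252,322)]:print('flange sc',plane(sc(*q),Kc,Tc,0.006))
E
```

```text
cam [0.6254 0.0806 0.3858]
cont (165, 80) [ 0.5927 -0.0289  0.082 ] [ 0.5839 -0.0584  0.    ]
cont (595, 150) [ 0.682  -0.0444  0.082 ] [ 0.6973 -0.0781  0.    ]
cont (645, 285) [ 0.6944 -0.0756  0.082 ] [ 0.7131 -0.1178  0.    ]
cont (85, 545) [ 0.5711 -0.1415  0.082 ] [ 0.5564 -0.2014  0.    ]
cont (210, 558) [ 0.5995 -0.1449  0.082 ] [ 0.5925 -0.2058  0.    ]
cont (575, 590) [ 0.6833 -0.1535  0.082 ] [ 0.6989 -0.2167 -0.    ]
floor [ 0.5952 -0.0812  0.06  ]
floor [ 0.678  -0.0954  0.06  ]
floor [ 0.6705 -0.146   0.06  ]
floor [ 0.5867 -0.1322  0.06  ]
sole z8 [0.3392 0.1182 0.008 ]
sole z8 [0.4696 0.0933 0.008 ]
sole z8 [0.4621 0.0494 0.008 ]
sole z8 [0.3309 0.0746 0.008 ]
eye [0.3606 0.0922 0.008 ]
top z78 [0.4208 0.0913 0.078 ]
top z78 [0.4552 0.086  0.078 ]
top z78 [0.4507 0.0641 0.078 ]
top z78 [0.4162 0.0699 0.078 ]
top z78 [0.4327 0.0775 0.078 ]
pegfoot [0.6771 0.1185 0.093 ] tip [0.6574 0.1069 0.138 ]
peg tip (array([0.6599, 0.1074, 0.1381]), [np.float64(0.001713813000458778), np.float64(0.0021698315407882216), np.float64(0.0025103590492733616)])
peg foot (array([0.6766, 0.1179, 0.0947]), [np.float64(0.001075748038388336), np.float64(0.0009096155802939414), np.float64(0.00039441472108365833)])
cover top [ 0.4352 -0.1497  0.04  ]
cover top [ 0.4816 -0.1656  0.04  ]
cover top [ 0.4703 -0.1995  0.04  ]
cover top [ 0.4243 -0.1844  0.04  ]
flange [ 0.4257 -0.1287  0.006 ]
flange [ 0.4023 -0.1874  0.006 ]
flange [ 0.481  -0.2181  0.006 ]
flange [ 0.5056 -0.1596  0.006 ]
cover top sc [ 0.4204 -0.1742  0.04  ]
cover top sc [ 0.4369 -0.1457  0.04  ]
cover top sc [ 0.49   -0.1709  0.04  ]
cover top sc [ 0.4759 -0.2009  0.04  ]
flange sc [ 0.4123 -0.1891  0.006 ]
flange sc [ 0.4824 -0.2142  0.006 ]
flange sc [ 0.4998 -0.1574  0.006 ]
```

Two loose covers are candidates: the blue one at scene (164,188) and the grey one at scene (195,210) / side (238,252). The task says grey, so the grey one is meant, and the crops confirm it. The open contactor is at scene (259,222), the press tool at (245,168) and the free peg at (318,170). I'll move above the grey cover.

{"method": "move_arm", "body": {
  "turn": [
    [0, 0, 0],
    [0, 0, 0],
    [0, 0, 0],
    [0, 0, 0],
    [0, 0, 0],
    [0, 0, 0],
    [0, 0, 0]
  ],
  "dp": [
    [-1, -0.98, 0.4],
    [-1, -0.98, 0.4],
    [-1, -0.98, 0.4],
    [-1, -0.98, 0.4],
    [-1, -0.98, 0.4],
    [-1, -0.98, 0.4],
    [-1, -0.98, 0.4]
  ],
  "jaw": [-1, -1, -1, -1, -1, -1, -1],
  "newtons": 20
}}

```text
clock: 0.88
tool_pos: [0.4525, -0.176, 0.1686]
eef_rot: [0.707, 0.707, 0.0, 0.0]
contact_force: [0.1, -0.8, 0.4]
opening: 0.999
```

{"method": "move_arm", "body": {
  "turn": [
    [0, 0, -0.0194],
    [0, 0, -0.0194],
    [0, 0, -0.0194],
    [0, 0, -0.0194],
    [0, 0, -0.0194],
    [0, 0, -0.0194],
    [0, 0, -0.0194],
    [0, 0, -0.0194],
    [0, 0, -0.0194],
    [0, 0, -0.0194]
  ],
  "dp": [
    [0, 0, 0],
    [0, 0, 0],
    [0, 0, 0],
    [0, 0, 0],
    [0, 0, 0],
    [0, 0, 0],
    [0, 0, 0],
    [0, 0, 0],
    [0, 0, 0],
    [0, 0, 0]
  ],
  "jaw": [-1, -1, -1, -1, -1, -1, -1, -1, -1, -1]
}}

```text
clock: 1.72
tool_pos: [0.4537, -0.1752, 0.1688]
eef_rot: [0.172, 0.985, -0.0, 0.0]
contact_force: [0.2, 0.2, 0.5]
opening: 1.003
```

```bash
python3 - <<'E'
from h import *
s=r.get_state();print(s['clock'],s['tool_pos'],R.from_quat(s['eef_rot']).as_matrix().round(4),s['q'].round(2))
snap('wrist','w2')
E
```

```text
1.7167 [ 0.45367984 -0.17519202  0.16881415] [[-9.407e-01  3.393e-01  4.000e-04]
 [ 3.393e-01  9.407e-01 -3.000e-04]
 [-5.000e-04 -1.000e-04 -1.000e+00]] [ 0.61  0.67 -0.55  2.04  0.61  0.6   0.87]
```

View pics/w2.png

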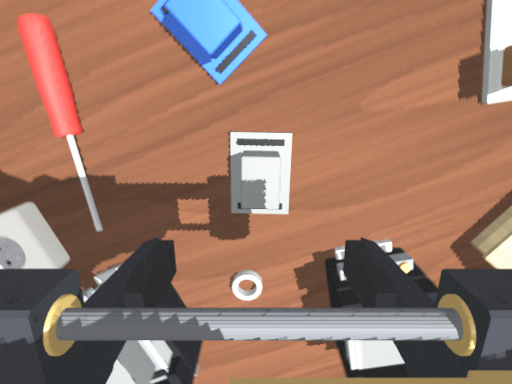

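```bash
python3 - <<'E'
from h import *
crop('w2',215,115,95,115,6)
E
```

```text
(no output)
```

View pics/w2_c215_115.png

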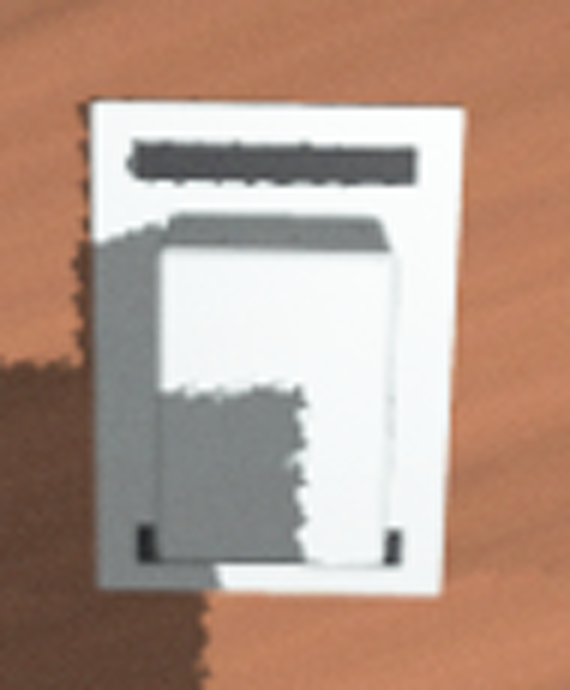

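```bash
python3 - <<'E'
from h import *
np.set_printoptions(precision=4,suppress=True)
I,K,T=load('w2'); c=lambda x,y:(215+x/6-.4,115+y/6-.4)
F=np.array([plane(c(*p),K,T,0.006) for p in [(90,102),(465,107),(441,595),(99,590)]])
B=np.array([plane(c(*p),K,T,0.04) for p in [(160,250),(391,250),(385,565),(160,560)]])
for P in (F,B):
    print(P.mean(0), [np.linalg.norm(P[i]-P[i-1]).round(4) for i in range(4)]); 
    m=(P[3]+P[2]-P[0]-P[1]); n=P[1]+P[2]-P[0]-P[3]; print('long az',np.degrees(np.arctan2(m[1],m[0])),'short az',np.degrees(np.arctan2(n[1],n[0])))
W=np.array([[-.9407,.3393],[.3393,.9407]]); s=r.get_state()['tool_pos']
print('tool d',W.T@(F.mean(0)[:2]-s[:2])/.025,W.T@(B.mean(0)[:2]-s[:2])/.025)
E
```

```text
[ 0.4519 -0.1728  0.006 ] [np.float64(0.0848), np.float64(0.0609), np.float64(0.0849), np.float64(0.0603)]
long az -20.6357882436293 short az 69.34925443485601
[ 0.4516 -0.1727  0.04  ] [np.float64(0.0489), np.float64(0.0342), np.float64(0.0497), np.float64(0.0352)]
long az -20.298127969478024 short az 69.48848203147035
tool d [0.0968 0.0737] [0.1107 0.0725]
```

{"method": "move_arm", "body": {
  "turn": [
    [0, 0, 0.002],
    [0, 0, 0],
    [0, 0, 0],
    [0, 0, 0],
    [0, 0, 0],
    [0, 0, 0],
    [0, 0, 0],
    [0, 0, 0]
  ],
  "dp": [
    [0.1, 0.073, 0.8],
    [0, 0, 0.9],
    [0, 0, 0.9],
    [0, 0, 0.9],
    [0, 0, 0.9],
    [0, 0, 0.9],
    [0, 0, 0.5],
    [0, 0, 0.38]
  ],
  "jaw": [-1, -1, -1, -1, -1, -1, -1, -1]
}}

```text
clock: 2.43
tool_pos: [0.4517, -0.1723, 0.0129]
eef_rot: [0.182, 0.983, -0.0, -0.0]
contact_force: [-0.0, -0.4, 0.8]
opening: 0.999
```

{"method": "move_arm", "body": {
  "turn": [
    [0, 0, 0],
    [0, 0, 0],
    [0, 0, 0],
    [0, 0, 0],
    [0, 0, 0],
    [0, 0, 0]
  ],
  "dp": [
    [0, 0, 0],
    [0, 0, 0],
    [0, 0, 0],
    [0, 0, 0],
    [0, 0, 0],
    [0, 0, 0]
  ],
  "jaw": [0.2, 0.2, 0.6, 0.6, 0.6, 0.6],
  "newtons": 20
}}

```text
clock: 2.93
tool_pos: [0.4521, -0.1726, 0.0148]
eef_rot: [0.182, 0.983, 0.0, 0.001]
contact_force: [-0.6, 0.7, 0.4]
opening: 0.572
```

{"method": "move_arm", "body": {
  "turn": [
    [0, 0, 0],
    [0, 0, 0],
    [0, 0, 0],
    [0, 0, 0],
    [0, 0, 0],
    [0, 0, 0]
  ],
  "dp": [
    [0, 0, 0],
    [0, 0, 0],
    [0, 0, 0],
    [0, 0, 0],
    [0, 0, 0],
    [0, 0, 0]
  ],
  "jaw": [1, 1, 1, 1, 1, 1],
  "newtons": 25
}}

```text
clock: 3.43
tool_pos: [0.4519, -0.1726, 0.0144]
eef_rot: [0.181, 0.983, -0.0, 0.0]
contact_force: [-0.1, -1.0, 4.9]
opening: 0.406
```

{"method": "move_arm", "body": {
  "turn": [
    [0, 0, 0],
    [0, 0, 0],
    [0, 0, 0],
    [0, 0, 0],
    [0, 0, 0],
    [0, 0, 0],
    [0, 0, 0],
    [0, 0, 0]
  ],
  "dp": [
    [0, 0, -0.3],
    [0, 0, -0.8],
    [0, 0, -1],
    [0, 0, -1],
    [0, 0, -1],
    [0, 0, -1],
    [0, 0, -1],
    [0, 0, 0]
  ],
  "jaw": [1, 1, 1, 1, 1, 1, 1, 1]
}}

```text
clock: 4.1
tool_pos: [0.4538, -0.1726, 0.1701]
eef_rot: [0.181, 0.983, 0.0, 0.003]
contact_force: [-0.3, 0.3, -0.7]
opening: 0.404
```

```bash
python3 - <<'E'
from h import *
s=r.get_state();print(s['clock'],s['tool_pos'],R.from_quat(s['eef_rot']).as_matrix().round(4),s['q'].round(2),s['opening'])
snap('wrist','w3')
E
```

```text
4.1 [ 0.45381676 -0.17261729  0.170087  ] [[-0.9342  0.3568  0.0063]
 [ 0.3568  0.9342 -0.0011]
 [-0.0063  0.0012 -1.    ]] [ 0.62  0.67 -0.56  2.04  0.62  0.6   0.83] 0.40424240844956233
```

View pics/w3.png

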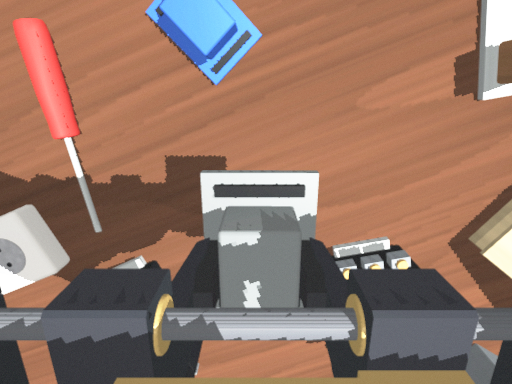

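```bash
python3 - <<'E'
from h import *
np.set_printoptions(precision=3,suppress=True)
_,Ks,Ts=load('side1');_,Kc,Tc=load('scene1')
for z in (0,.15,.2,.25): print(z,[plane(p,Kc,Tc,z) for p in [(300,230),(356,245),(217,295),(218,360)]],[plane(p,Ks,Ts,z) for p in [(407,152),(480,210),(364,205),(372,170)]])
crop('side1',350,140,140,145,5)
E
```

```text
0 [array([ 0.701, -0.013,  0.   ]), array([0.84 , 0.043, 0.   ]), array([ 0.697, -0.316, -0.   ]), array([ 0.811, -0.42 ,  0.   ])] [array([1.135, 0.042, 0.   ]), array([ 1.139, -0.273,  0.   ]), array([ 0.852, -0.129,  0.   ]), array([0.971, 0.002, 0.   ])]
0.15 [array([ 0.79 , -0.155,  0.15 ]), array([ 0.9  , -0.111,  0.15 ]), array([ 0.787, -0.395,  0.15 ]), array([ 0.877, -0.477,  0.15 ])] [array([ 0.961, -0.128,  0.15 ]), array([ 0.965, -0.387,  0.15 ]), array([ 0.729, -0.269,  0.15 ]), array([ 0.826, -0.161,  0.15 ])]
0.2 [array([ 0.82 , -0.202,  0.2  ]), array([ 0.92 , -0.163,  0.2  ]), array([ 0.818, -0.421,  0.2  ]), array([ 0.899, -0.496,  0.2  ])] [array([ 0.903, -0.185,  0.2  ]), array([ 0.906, -0.425,  0.2  ]), array([ 0.688, -0.315,  0.2  ]), array([ 0.778, -0.215,  0.2  ])]
0.25 [array([ 0.85, -0.25,  0.25]), array([ 0.94 , -0.214,  0.25 ]), array([ 0.848, -0.447,  0.25 ]), array([ 0.921, -0.515,  0.25 ])] [array([ 0.846, -0.241,  0.25 ]), array([ 0.848, -0.463,  0.25 ]), array([ 0.647, -0.362,  0.25 ]), array([ 0.73 , -0.269,  0.25 ])]
```

View pics/side1_c350_140.png

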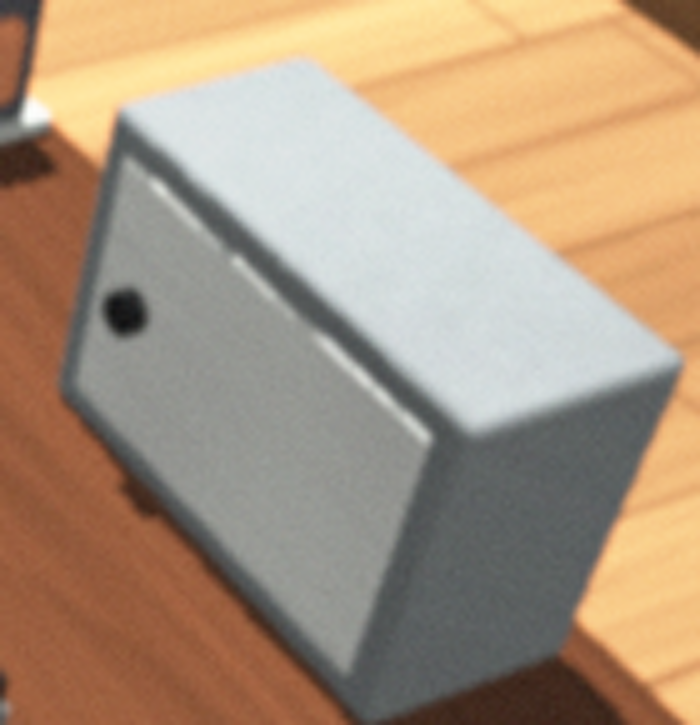

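{"method": "move_arm", "body": {
  "turn": [
    [0, 0, 0.0192],
    [0, 0, 0.0192],
    [0, 0, 0.0192],
    [0, 0, 0.0192],
    [0, 0, 0.0192],
    [0, 0, 0.0192],
    [0, 0, 0.0192],
    [0, 0, 0.0192],
    [0, 0, 0.0192],
    [0, 0, 0.0192]
  ],
  "dp": [
    [0, 0, -0.32],
    [0, 0, -0.32],
    [0, 0, -0.32],
    [0, 0, -0.32],
    [0, 0, -0.32],
    [0, 0, -0.32],
    [0, 0, -0.32],
    [0, 0, -0.32],
    [0, 0, -0.32],
    [0, 0, -0.32]
  ],
  "jaw": [1, 1, 1, 1, 1, 1, 1, 1, 1, 1]
}}

```text
clock: 4.98
tool_pos: [0.4508, -0.1723, 0.2455]
eef_rot: [0.709, 0.705, -0.001, -0.001]
contact_force: [-0.9, -0.2, -1.4]
opening: 0.407
```

{"method": "move_arm", "body": {
  "turn": [
    [0, 0, 0],
    [0, 0, 0],
    [0, 0, 0],
    [0, 0, 0],
    [0, 0, 0],
    [0, 0, 0],
    [0, 0, 0],
    [0, 0, 0],
    [0, 0, 0]
  ],
  "dp": [
    [-0.1, 0.9, 0],
    [-0.1, 0.9, 0],
    [-0.1, 0.9, 0],
    [-0.1, 0.9, 0],
    [-0.1, 0.9, 0],
    [-0.1, 0.9, 0],
    [-0.1, 0.9, 0],
    [0, 0.87, 0],
    [0, 0, 0]
  ],
  "jaw": [1, 1, 1, 1, 1, 1, 1, 1, 1]
}}

```text
clock: 5.73
tool_pos: [0.6341, -0.1889, 0.244]
eef_rot: [0.707, 0.708, 0.0, 0.0]
contact_force: [0.7, 0.3, -1.2]
opening: 0.403
```

```bash
python3 - <<'E'
from h import *
s=r.get_state();print(s['clock'],s['tool_pos'],R.from_quat(s['eef_rot']).as_matrix().round(4),s['q'].round(2),s['opening'])
snap('wrist','w4');crop('w4',180,20,160,170,4)
E
```

```text
5.7333 [ 0.63414807 -0.18888631  0.24396958] [[-1.4e-03  1.0e+00  7.0e-04]
 [ 1.0e+00  1.4e-03  6.0e-04]
 [ 6.0e-04  7.0e-04 -1.0e+00]] [ 0.36  0.74 -0.27  1.44  0.22  0.99  0.04] 0.40325846468943255
```

View pics/w4.png

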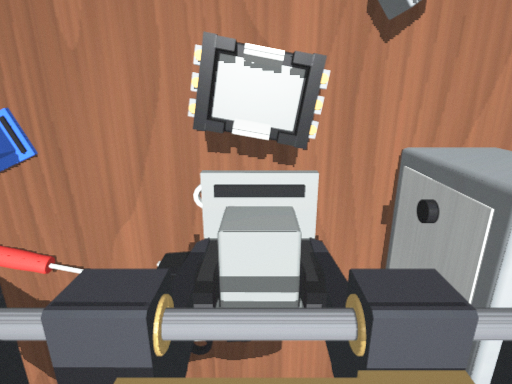

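View pics/w4_c180_20.png

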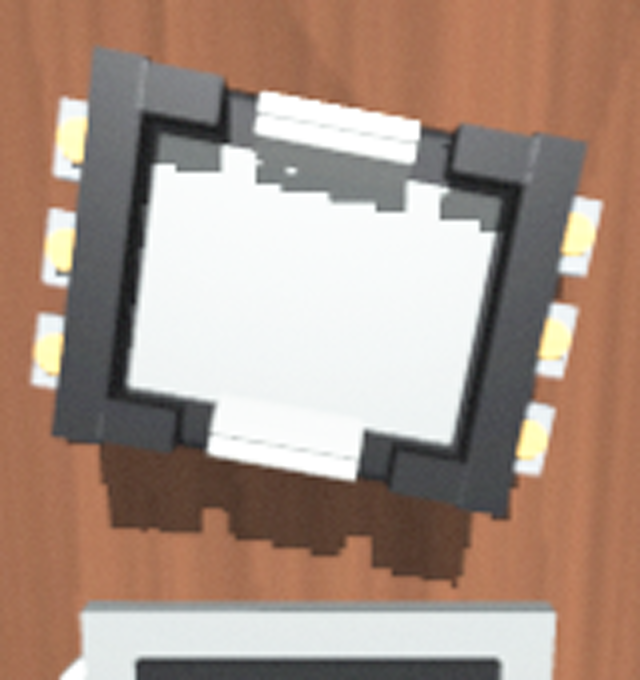

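```bash
python3 - <<'E'
from h import *
np.set_printoptions(precision=4,suppress=True)
I,K,T=load('w4'); c=lambda x,y:(180+x/4-.4,20+y/4-.4)
for nm,z,pts in [('out',.082,[(93,48),(587,142),(500,517),(53,437)]),('intop',.082,[(143,113),(523,184),(462,461),(109,402)]),('floor',.06,[(157,130),(503,195),(455,446),(126,387)])]:
    P=np.array([plane(c(*p),K,T,z) for p in pts]); print(nm,P.mean(0),[np.linalg.norm(P[i]-P[i-1]).round(4) for i in range(4)])
    n=P[1]+P[2]-P[0]-P[3]; m=P[0]+P[1]-P[2]-P[3]; print(np.degrees(np.arctan2(n[1],n[0])),np.degrees(np.arctan2(m[1],m[0])))
E
```

```text
out [ 0.6322 -0.1074  0.082 ] [np.float64(0.086), np.float64(0.1124), np.float64(0.0866), np.float64(0.1109)]
-9.87114175728758 79.96599250764183
intop [ 0.6324 -0.1074  0.082 ] [np.float64(0.0643), np.float64(0.0875), np.float64(0.0637), np.float64(0.0865)]
-9.464165747442307 79.88792563672158
floor [ 0.6325 -0.107   0.06  ] [np.float64(0.0612), np.float64(0.0856), np.float64(0.0615), np.float64(0.0862)]
-9.820630231343698 80.652585866384
```

```bash
python3 - <<'E'
from h import *
np.set_printoptions(precision=4,suppress=True)
I,K,T=load('w4'); s=r.get_state();M=R.from_quat(s['eef_rot']).as_matrix()
crop('w4',190,160,140,85,5)
for p in [(201,172),(319,172)]:
    P=plane(p,K,T,s['tool_pos'][2]-.0084); print(M.T@(P-s['tool_pos']))
E
```

```text
[ 0.043  -0.027   0.0085]
[0.0431 0.0332 0.0083]
```

View pics/w4_c190_160.png

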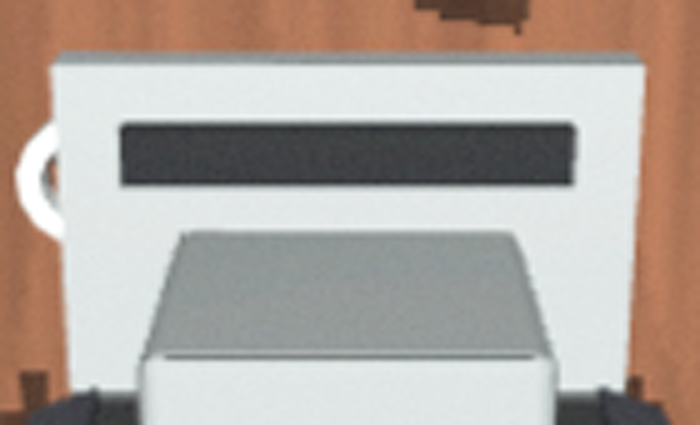

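```bash
python3 - <<'E'
from h import *
np.set_printoptions(precision=4,suppress=True)
for i in range(3):
    s=r.get_state(); print(s['clock'],s['tool_pos'],s['qd'].round(3))
    I,K,T=snap('wrist','w5_%d'%i); s=r.get_state(); M=R.from_quat(s['eef_rot']).as_matrix()
    print(s['clock'],s['tool_pos'],abs(I.astype(int)-load('w4')[0]).mean())
crop('w5_2',180,20,160,170,4)
E
```

```text
5.7833 [ 0.6318 -0.1891  0.2439] [ 0.017 -0.033  0.006  0.07   0.001  0.008  0.003]
5.8333 [ 0.6303 -0.1894  0.2442] 6.0481211344401045
5.8333 [ 0.6303 -0.1894  0.2442] [ 0.015 -0.027  0.004  0.036 -0.001  0.003  0.001]
5.8833 [ 0.6296 -0.1897  0.2447] 8.567448933919271
5.8833 [ 0.6296 -0.1897  0.2447] [ 0.011 -0.022  0.002  0.013 -0.001  0.003  0.002]
5.9333 [ 0.6295 -0.19    0.2453] 9.555218166775173
```

View pics/w5_2_c180_20.png

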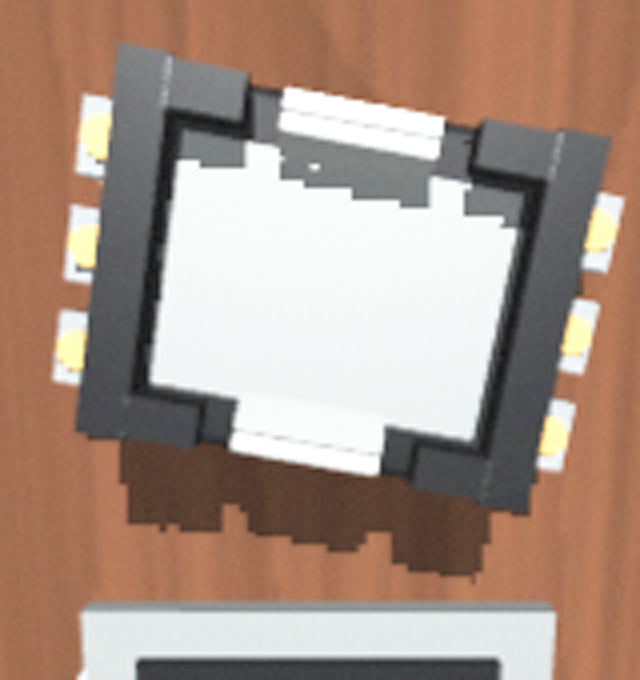

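```bash
python3 - <<'E'
from h import *
np.set_printoptions(precision=4,suppress=True)
I,K,T=load('w5_2'); c=lambda x,y:(180+x/4-.4,20+y/4-.4)
for nm,z,pts in [('out',.082,[(118,44),(611,138),(524,514),(76,432)]),('intop',.082,[(169,110),(547,180),(484,457),(133,397)]),('floor',.06,[(181,128),(525,193),(477,441),(149,384)])]:
    P=np.array([plane(c(*p),K,T,z) for p in pts]); print(nm,P.mean(0),[np.linalg.norm(P[i]-P[i-1]).round(4) for i in range(4)])
    n=P[1]+P[2]-P[0]-P[3]; m=P[0]+P[1]-P[2]-P[3]; print(np.degrees(np.arctan2(n[1],n[0])),np.degrees(np.arctan2(m[1],m[0])))
s=r.get_state();print(s['clock'],s['tool_pos'],R.from_quat(s['eef_rot']).as_matrix())
E
```

```text
out [ 0.6326 -0.1075  0.082 ] [np.float64(0.0858), np.float64(0.1124), np.float64(0.0867), np.float64(0.1115)]
-10.031293570941978 80.08658581750076
intop [ 0.6328 -0.1074  0.082 ] [np.float64(0.0639), np.float64(0.0872), np.float64(0.0637), np.float64(0.0862)]
-9.564657587221596 79.71016736628704
floor [ 0.6329 -0.1072  0.06  ] [np.float64(0.0611), np.float64(0.0853), np.float64(0.0607), np.float64(0.086)]
-9.737818940768438 80.70308558614352
5.9333 [ 0.6295 -0.19    0.2453] [[ 0.      1.     -0.0035]
 [ 1.     -0.     -0.0003]
 [-0.0003 -0.0035 -1.    ]]
```

{"method": "move_arm", "body": {
  "turn": [
    [0, 0, 0],
    [0, 0, 0],
    [0, 0, 0],
    [0, 0, 0],
    [0, 0, -0.0185],
    [0, 0, -0.0185],
    [0, 0, -0.0185],
    [0, 0, -0.0185],
    [0, 0, -0.0185],
    [0, 0, -0.0185]
  ],
  "dp": [
    [0.83, 0.03, 0],
    [0.83, 0.04, 0],
    [0.82, 0.03, 0],
    [0.82, 0.03, 0],
    [0, 0, 0.4],
    [0, 0, 0.4],
    [0, 0, 0.4],
    [0, 0, 0.4],
    [0, 0, 0.4],
    [0, 0, 0.4]
  ],
  "jaw": [1, 1, 1, 1, 1, 1, 1, 1, 1, 1]
}}

```text
clock: 6.77
tool_pos: [0.633, -0.108, 0.1862]
eef_rot: [0.42, 0.907, -0.001, -0.0]
contact_force: [0.5, 0.1, -1.1]
opening: 0.402
```

{"method": "move_arm", "body": {
  "turn": [
    [0, 0, -0.0185],
    [0, 0, -0.0185],
    [0, 0, -0.0185],
    [0, 0, -0.0185],
    [0, 0, -0.0185],
    [0, 0, -0.019],
    [0, 0, 0],
    [0, 0, 0],
    [0, 0, 0],
    [0, 0, 0]
  ],
  "dp": [
    [0, 0, 0.4],
    [0, 0, 0.4],
    [0, 0, 0.4],
    [0, 0, 0.4],
    [0, 0, 0.4],
    [0, 0, 0.4],
    [0, 0, 0],
    [0, 0, 0],
    [0, 0, 0],
    [0, 0, 0]
  ],
  "jaw": [1, 1, 1, 1, 1, 1, 1, 1, 1, 1]
}}

```text
clock: 7.6
tool_pos: [0.6346, -0.1075, 0.1276]
eef_rot: [0.087, 0.996, -0.0, 0.001]
contact_force: [-0.2, -0.0, -2.1]
opening: 0.401
```

```bash
python3 - <<'E'
from h import *
np.set_printoptions(precision=4,suppress=True)
s=r.get_state();M=R.from_quat(s['eef_rot']).as_matrix();print(s['clock'],s['tool_pos'],M,'az',np.degrees(np.arctan2(M[1,1],M[0,1])))
d=np.r_[.6327,-.1074,s['tool_pos'][2]]-s['tool_pos'];print('tool units',M.T@d/.025)
snap('side','s6');crop('s6',240,120,120,120,5);snap('scene','c6');crop('c6',200,150,120,110,5);snap('wrist','w6')
E
```

```text
7.6 [ 0.6346 -0.1075  0.1276] [[-0.9848  0.1738  0.0013]
 [ 0.1738  0.9848 -0.0005]
 [-0.0013 -0.0003 -1.    ]] az 79.98962940153055
tool units [ 0.0752 -0.0105 -0.0001]
```

View pics/s6_c240_120.png

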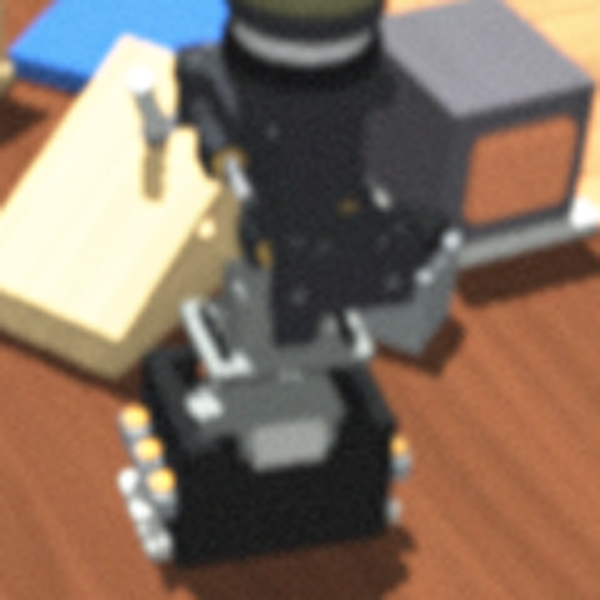

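View pics/c6_c200_150.png

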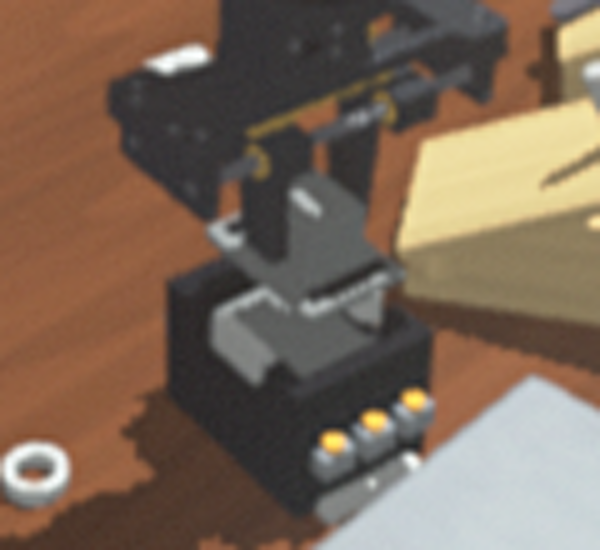

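View pics/w6.png

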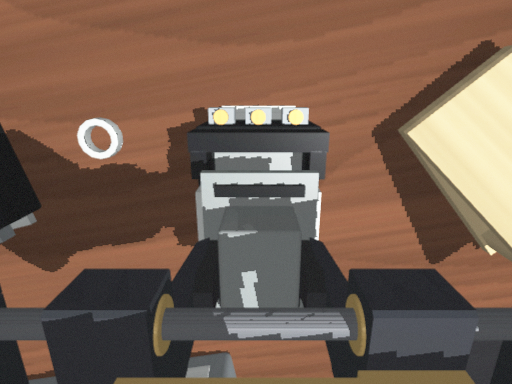

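```bash
python3 - <<'E'
from h import *
np.set_printoptions(precision=4,suppress=True)
s=r.get_state();M=R.from_quat(s['eef_rot']).as_matrix();print(s['clock'],s['tool_pos'],'az',np.degrees(np.arctan2(M[1,1],M[0,1])))
d=np.r_[.6327,-.1074,.09]-s['tool_pos'];print('tool units',M.T@d/.025)
I,K,T=load('w6')
crop('w6',180,100,160,140,5)
E
```

```text
7.75 [ 0.6346 -0.1074  0.1274] az 80.05647479557678
tool units [ 0.077  -0.0148  1.4972]
```

View pics/w6_c180_100.png

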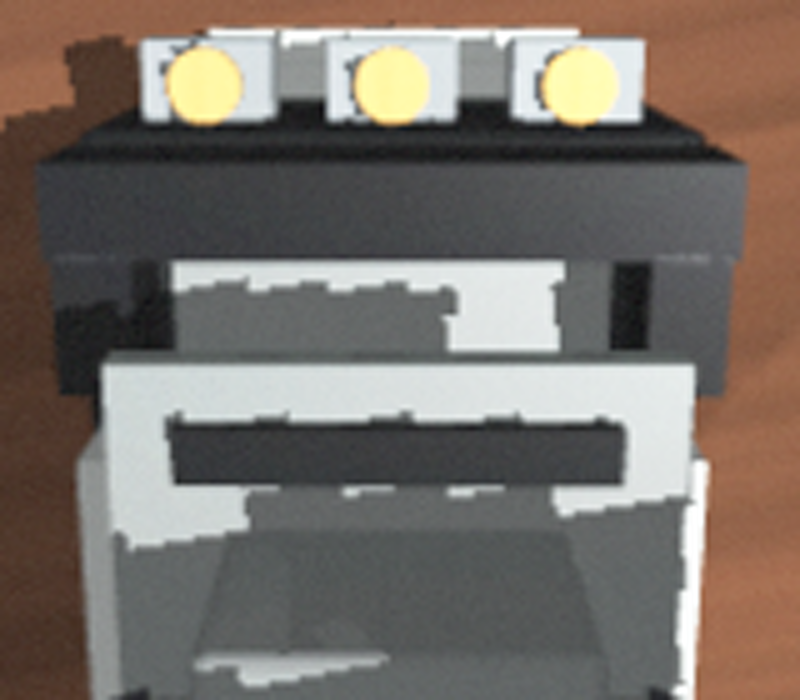

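```bash
python3 - <<'E'
from h import *
np.set_printoptions(precision=4,suppress=True)
I,K,T=load('w6');s=r.get_state();M=R.from_quat(s['eef_rot']).as_matrix()
t=lambda p,z: M.T@(plane(p,K,T,z)-s['tool_pos'])
print('outer',t((258,132.2),.082),'inner',t((258,151.5),.082),'flange edge',t((259.6,172.6),s['tool_pos'][2]-.0084),'wallL',t((187.4,132.5),.082),'wallR',t((329.2,132.5),.082))
E
```

```text
outer [ 0.0578 -0.0001  0.0454] inner [ 0.046  -0.0001  0.0454] flange edge [0.0416 0.0009 0.0084] wallL [ 0.0576 -0.0429  0.0454] wallR [0.0576 0.0431 0.0454]
```

{"method": "move_arm", "body": {
  "turn": [
    [0, 0, 0],
    [0, 0, 0],
    [0, 0, 0],
    [0, 0, 0],
    [0, 0, 0],
    [0, 0, 0],
    [0, 0, 0],
    [0, 0, 0]
  ],
  "dp": [
    [0.065, -0.03, 0.2],
    [0, 0, 0.2],
    [0, 0, 0.2],
    [0, 0, 0.2],
    [0, 0, 0.2],
    [0, 0, 0.2],
    [0, 0, 0.2],
    [0, 0, 0]
  ],
  "jaw": [1, 1, 1, 1, 1, 1, 1, 1]
}}

```text
clock: 8.42
tool_pos: [0.6323, -0.1079, 0.0906]
eef_rot: [0.086, 0.996, 0.0, -0.0]
contact_force: [-0.5, -0.8, -2.3]
opening: 0.405
```

{"method": "move_arm", "body": {
  "turn": [
    [0, 0, 0],
    [0, 0, 0],
    [0, 0, 0]
  ],
  "dp": [
    [0, 0, 0.06],
    [0, 0, 0.06],
    [0, 0, 0]
  ],
  "jaw": [1, 1, 1]
}}

```text
clock: 8.67
tool_pos: [0.6329, -0.1078, 0.0891]
eef_rot: [0.086, 0.996, 0.0, 0.0]
contact_force: [-1.5, 0.2, 0.0]
opening: 0.407
```

```bash
python3 - <<'E'
from h import *
np.set_printoptions(precision=4,suppress=True)
s=r.get_state();print(s['clock'],s['tool_pos'],s['contact_force'],s['moment'])
snap('side','s7');crop('s7',240,120,120,120,5);snap('wrist','w7')
E
```

```text
8.6667 [ 0.6329 -0.1078  0.0891] [-1.536   0.2001  0.033 ] [0.0954 0.0149 0.0056]
```

View pics/s7_c240_120.png

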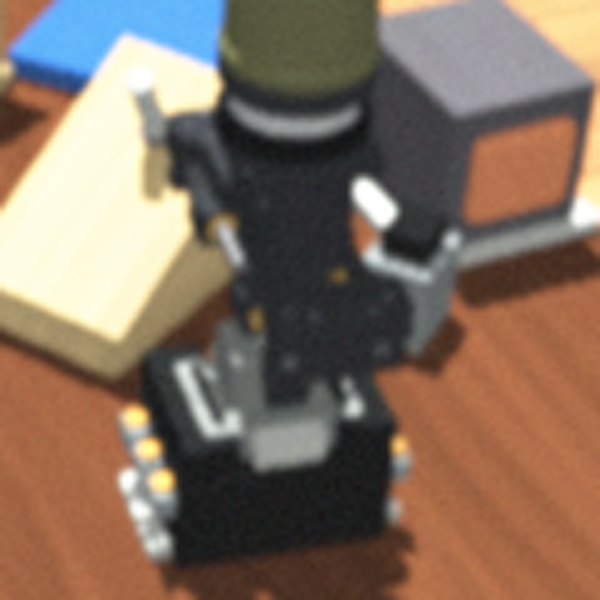

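View pics/w7.png

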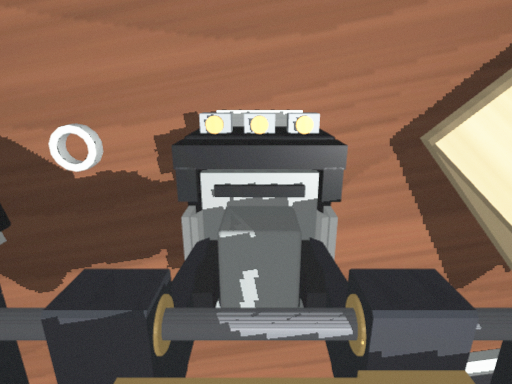

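{"method": "move_arm", "body": {
  "turn": [
    [0, 0, 0],
    [0, 0, 0],
    [0, 0, 0],
    [0, 0, 0],
    [0, 0, 0]
  ],
  "dp": [
    [0, 0, 0],
    [0, 0, 0],
    [0, 0, 0],
    [0, 0, 0],
    [0, 0, 0]
  ],
  "jaw": [-0.3, -0.3, -0.3, -0.3, -0.3]
}}

```text
clock: 9.18
tool_pos: [0.6326, -0.1079, 0.0887]
eef_rot: [0.086, 0.996, 0.0, 0.0]
contact_force: [-0.9, 0.6, 0.9]
opening: 0.65
```

{"method": "move_arm", "body": {
  "turn": [
    [0, 0, 0],
    [0, 0, 0],
    [0, 0, 0],
    [0, 0, 0],
    [0, 0, 0],
    [0, 0, 0],
    [0, 0, 0],
    [0, 0, 0]
  ],
  "dp": [
    [0, 0, -0.3],
    [0, 0, -0.6],
    [0, 0, -1],
    [0, 0, -1],
    [0, 0, -1],
    [0, 0, -1],
    [-0.3, 0, -0.5],
    [0, 0, 0]
  ],
  "jaw": [-0.6, -1, -1, -1, -1, -1, -1, -1]
}}

```text
clock: 9.85
tool_pos: [0.6429, -0.1089, 0.2279]
eef_rot: [0.087, 0.996, 0.0, 0.004]
contact_force: [0.6, 0.2, -0.6]
opening: 0.999
```

```bash
python3 - <<'E'
from h import *
np.set_printoptions(precision=4,suppress=True)
s=r.get_state();print(s['clock'],s['tool_pos'],s['contact_force'],s['opening'])
snap('side','s8');crop('s8',240,120,120,120,5);snap('wrist','w8')
E
```

```text
9.85 [ 0.6429 -0.1089  0.2279] [ 0.5655  0.2369 -0.5589] 0.999144856952981
```

View pics/s8_c240_120.png

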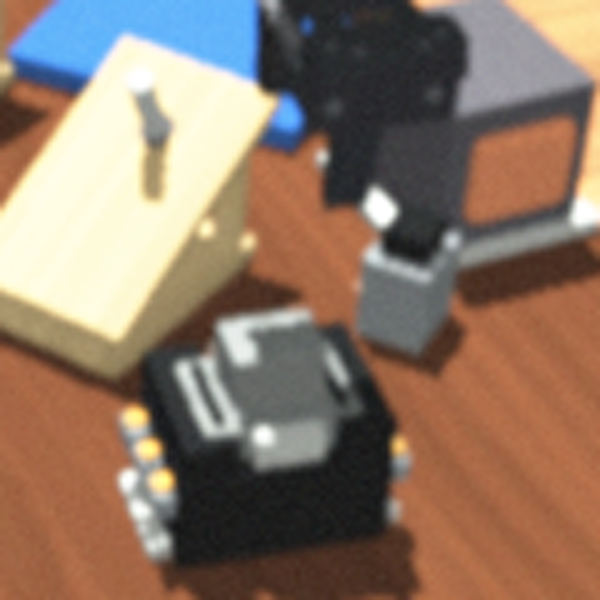

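View pics/w8.png

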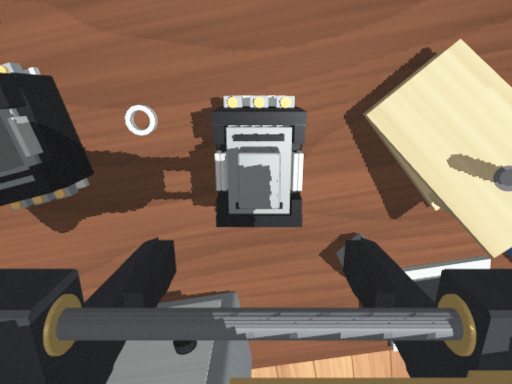

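```bash
python3 - <<'E'
from h import *
np.set_printoptions(precision=4,suppress=True)
for i in range(2):
    s=r.get_state();print(s['clock'],s['tool_pos'],abs(s['qd']).max()); snap('wrist','w9')
crop('w9',205,90,110,145,5)
E
```

```text
9.95 [ 0.6398 -0.1092  0.2239] 0.035633062117243666
10.0 [ 0.6391 -0.1093  0.2228] 0.015137972990186696
```

View pics/w9_c205_90.png

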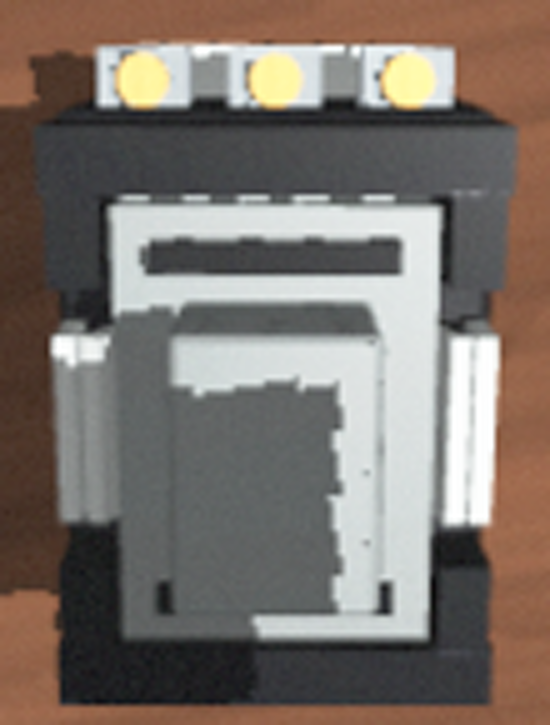

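{"method": "move_arm", "body": {
  "turn": [
    [0, 0, 0],
    [0, 0, 0],
    [0, 0, 0],
    [0, 0, 0],
    [0, 0, 0],
    [0, 0, 0],
    [0, 0, 0],
    [0, 0, 0],
    [0, 0, 0],
    [0, 0, 0]
  ],
  "dp": [
    [0.92, 0.6, 0],
    [0.92, 0.6, 0],
    [0.92, 0.6, 0],
    [0.92, 0.6, 0],
    [0.92, 0.6, 0],
    [0.92, 0.6, 0],
    [0.92, 0.6, 0],
    [0.92, 0.6, 0],
    [0.92, 0.6, 0],
    [0.92, 0.6, 0]
  ],
  "jaw": [-1, -1, -1, -1, -1, -1, -1, -1, -1, -1]
}}

```text
clock: 10.88
tool_pos: [0.437, 0.0784, 0.2228]
eef_rot: [0.086, 0.996, -0.0, -0.001]
contact_force: [0.5, 0.5, -0.5]
opening: 0.994
```

{"method": "move_arm", "body": {
  "turn": [
    [0, 0, 0],
    [0, 0, 0],
    [0, 0, 0],
    [0, 0, 0],
    [0, 0, 0]
  ],
  "dp": [
    [0, 0, 0],
    [0, 0, 0],
    [0, 0, 0],
    [0, 0, 0],
    [0, 0, 0]
  ],
  "jaw": [-1, -1, -1, -1, -1]
}}

```text
clock: 11.3
tool_pos: [0.4398, 0.0772, 0.2233]
eef_rot: [0.087, 0.996, -0.0, -0.0]
contact_force: [-0.3, 0.7, 0.1]
opening: 0.999
```

```bash
python3 - <<'E'
from h import *
np.set_printoptions(precision=4,suppress=True)
s=r.get_state();print(s['clock'],s['tool_pos'],abs(s['qd']).max()); snap('wrist','w10')
s=r.get_state();print(s['clock'],s['tool_pos'],abs(s['qd']).max(),s['q'])
E
```

```text
11.3 [0.4398 0.0772 0.2233] 0.004502020129656496
11.35 [0.4397 0.0773 0.2234] 0.004333233877208016 [ 0.1471  0.5491 -0.6489  2.0852  0.53    0.6736  0.5393]
```

View pics/w10.png

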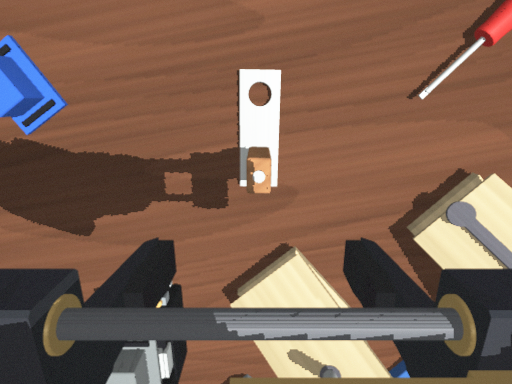

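```bash
python3 - <<'E'
from h import *
crop('w10',225,60,75,140,5)
np.set_printoptions(precision=4,suppress=True)
I,K,T=load('w9'); c=lambda x,y:(205+x/5-.4,90+y/5-.4)
P=np.array([plane(c(*p),K,T,.115) for p in [(172,336),(382,336),(377,612),(170,610)]]);print('block',P.mean(0))
P=np.array([plane(c(*p),K,T,.081) for p in [(108,204),(442,207),(430,640),(120,638)]]);print('flange',P.mean(0))
E
```

```text
block [ 0.6324 -0.1072  0.115 ]
flange [ 0.633  -0.1073  0.081 ]
```

View pics/w10_c225_60.png

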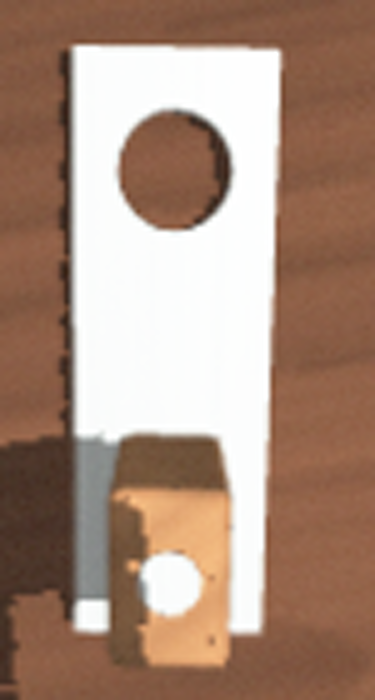

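```bash
python3 - <<'E'
from h import *
np.set_printoptions(precision=4,suppress=True)
I,K,T=load('w10'); c=lambda x,y:(225+x/5-.4,60+y/5-.4)
P=np.array([plane(c(*p),K,T,.008) for p in [(72,46),(282,49),(262,634),(73,632)]]);print('sole',P.mean(0),[np.linalg.norm(P[i]-P[i-1]).round(4) for i in range(4)])
x=P[0]+P[1]-P[2]-P[3]; x/=np.linalg.norm(x); a=np.degrees(np.arctan2(x[1],x[0])); y=P[0]+P[3]-P[1]-P[2]; print('az x',a,'az y',np.degrees(np.arctan2(y[1],y[0])))
h1=P.mean(0)-.035*x; e=plane(c(176,170),K,T,.008); print('handle from sole',h1,'eye',e,'handle from eye',e-.075*x)
Q=np.array([plane(c(*p),K,T,.078) for p in [(112,488),(230,488),(229,666),(112,663)]]);print('handle',Q.mean(0),[np.linalg.norm(Q[i]-Q[i-1]).round(4) for i in range(4)])
s=r.get_state();M=R.from_quat(s['eef_rot']).as_matrix();print('az',np.degrees(np.arctan2(M[1,1],M[0,1])),s['tool_pos'])
for h in (h1,e-.075*x,Q.mean(0)): print(M.T@(np.r_[h[:2],.03]-s['tool_pos'])/.025)
E
```

```text
sole [0.4001 0.0846 0.008 ] [np.float64(0.131), np.float64(0.0452), np.float64(0.1309), np.float64(0.0455)]
az x 169.0146997807754 az y -100.7224916454446
handle from sole [0.4345 0.0779 0.008 ] eye [0.3605 0.0925 0.008 ] handle from eye [0.4341 0.0782 0.008 ]
handle [0.4339 0.0784 0.078 ] [np.float64(0.0346), np.float64(0.0223), np.float64(0.0352), np.float64(0.0229)]
az 79.98276610811554 [0.4397 0.0773 0.2234]
[ 0.2065 -0.013   7.7365]
[ 0.2242 -0.0042  7.7365]
[0.236  0.0039 7.7365]
```

{"method": "move_arm", "body": {
  "turn": [
    [0, 0, 0.0025],
    [0, 0, 0],
    [0, 0, 0],
    [0, 0, 0],
    [0, 0, 0],
    [0, 0, 0],
    [0, 0, 0],
    [0, 0, 0],
    [0, 0, 0],
    [0, 0, 0]
  ],
  "dp": [
    [0.22, 0, 0.8],
    [0, 0, 1],
    [0, 0, 1],
    [0, 0, 1],
    [0, 0, 1],
    [0, 0, 1],
    [0, 0, 0.9],
    [0, 0, 0.7],
    [0, 0, 0.5],
    [0, 0, 0]
  ],
  "jaw": [-0.5, -0.4, -0.3, -0.2, -0.1, 0, 0, 0, 0, 0]
}}

```text
clock: 12.18
tool_pos: [0.4346, 0.0787, 0.0311]
eef_rot: [0.093, 0.996, -0.001, -0.001]
contact_force: [0.2, 0.4, 0.3]
opening: 0.502
```

{"method": "move_arm", "body": {
  "turn": [
    [0, 0, 0],
    [0, 0, 0],
    [0, 0, 0],
    [0, 0, 0],
    [0, 0, 0],
    [0, 0, 0],
    [0, 0, 0],
    [0, 0, 0]
  ],
  "dp": [
    [0, 0, 0],
    [0, 0, 0],
    [0, 0, 0],
    [0, 0, 0],
    [0, 0, 0],
    [0, 0, 0],
    [0, 0, 0],
    [0, 0, 0]
  ],
  "jaw": [1, 1, 1, 1, 1, 1, 1, 1],
  "newtons": 55
}}

```text
clock: 12.85
tool_pos: [0.4351, 0.0782, 0.0334]
eef_rot: [0.095, 0.996, -0.001, 0.0]
contact_force: [1.0, -2.1, 6.6]
opening: 0.267
```

```bash
python3 - <<'E'
from h import *
np.set_printoptions(precision=4,suppress=True)
s=r.get_state();print(s['clock'],s['tool_pos'],abs(s['qd']).max(),s['contact_force'],s['opening']); snap('wrist','w11')
E
```

```text
12.85 [0.4351 0.0782 0.0334] 0.0016017476824465569 [ 0.9881 -2.1165  6.5882] 0.26655065045072274
```

View pics/w11.png

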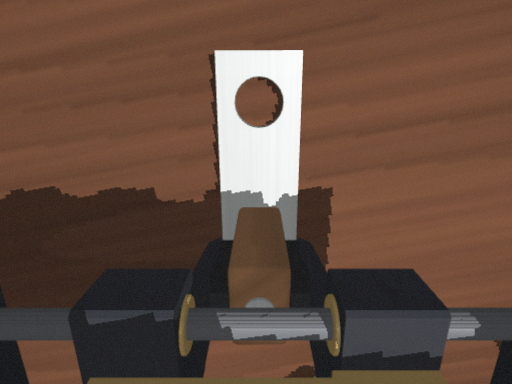

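{"method": "move_arm", "body": {
  "turn": [
    [0, 0, 0],
    [0, 0, 0],
    [0, 0, 0],
    [0, 0, 0],
    [0, 0, 0],
    [0, 0, 0],
    [0, 0, 0],
    [0, 0, 0],
    [0, 0, 0],
    [0, 0, 0]
  ],
  "dp": [
    [0, 0, -0.2],
    [0, 0, -0.4],
    [0, 0, -0.8],
    [0, 0, -1],
    [0, 0, -1],
    [0, 0, -1],
    [0, 0, -1],
    [0, 0, -1],
    [0, 0, 0],
    [0, 0, 0]
  ],
  "jaw": [1, 1, 1, 1, 1, 1, 1, 1, 1, 1]
}}

```text
clock: 13.73
tool_pos: [0.4351, 0.0792, 0.1932]
eef_rot: [0.094, 0.996, 0.0, 0.001]
contact_force: [-0.4, -0.9, -5.8]
opening: 0.268
```

```bash
python3 - <<'E'
from h import *
np.set_printoptions(precision=4,suppress=True)
s=r.get_state();M=R.from_quat(s['eef_rot']).as_matrix();print(s['clock'],s['tool_pos'],abs(s['qd']).max(),s['contact_force'],s['opening'],M); snap('wrist','w12')
crop('w12',180,30,160,220,3); crop('w11',180,30,160,220,3)
E
```

```text
13.7333 [0.4351 0.0792 0.1932] 0.04087027510080419 [-0.443  -0.9251 -5.8146] 0.2683218079454229 [[-0.9822  0.1878  0.0011]
 [ 0.1878  0.9822  0.    ]
 [-0.0011  0.0002 -1.    ]]
```

View pics/w12.png

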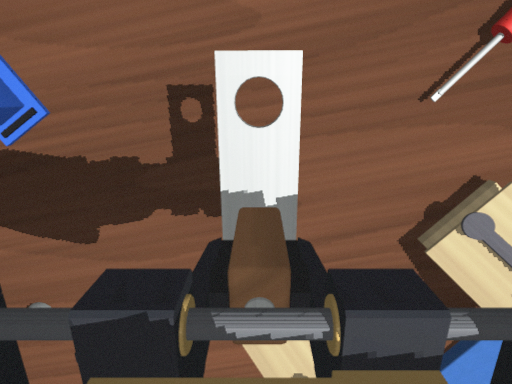

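View pics/w12_c180_30.png

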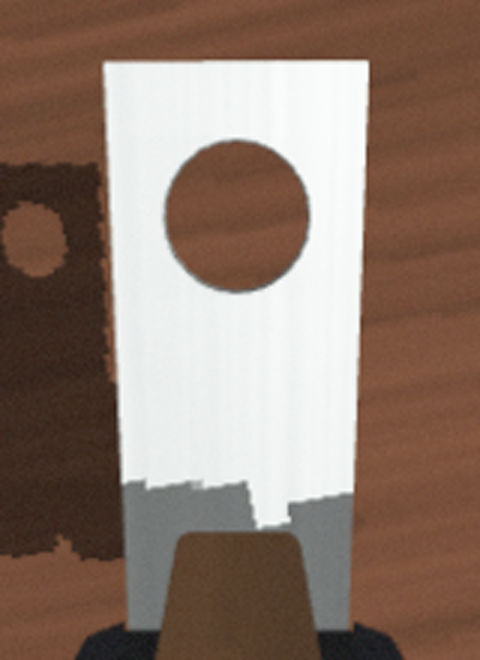

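View pics/w11_c180_30.png

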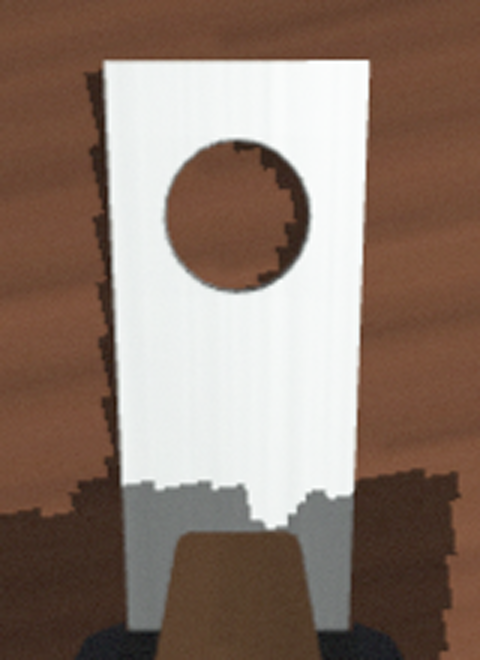

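{"method": "move_arm", "body": {
  "turn": [
    [0, 0, 0],
    [0, 0, 0],
    [0, 0, 0],
    [0, 0, 0],
    [0, 0, 0],
    [0, 0, 0],
    [0, 0, 0],
    [0, 0, 0],
    [0, 0, 0],
    [0, 0, 0]
  ],
  "dp": [
    [-0.92, -0.585, 0],
    [-0.92, -0.585, 0],
    [-0.92, -0.585, 0],
    [-0.92, -0.585, 0],
    [-0.92, -0.585, 0],
    [-0.92, -0.585, 0],
    [-0.92, -0.585, 0],
    [-0.92, -0.585, 0],
    [-0.92, -0.585, 0],
    [-0.92, -0.585, 0]
  ],
  "jaw": [1, 1, 1, 1, 1, 1, 1, 1, 1, 1]
}}

```text
clock: 14.62
tool_pos: [0.6326, -0.1087, 0.1894]
eef_rot: [0.094, 0.996, -0.001, -0.003]
contact_force: [1.1, -0.1, -4.3]
opening: 0.266
```

{"method": "move_arm", "body": {
  "turn": [
    [0, 0, 0],
    [0, 0, 0],
    [0, 0, 0],
    [0, 0, 0],
    [0, 0, 0]
  ],
  "dp": [
    [0, 0, 0.2],
    [0, 0, 0.2],
    [0, 0, 0],
    [0, 0, 0],
    [0, 0, 0]
  ],
  "jaw": [1, 1, 1, 1, 1]
}}

```text
clock: 15.03
tool_pos: [0.6325, -0.1063, 0.1822]
eef_rot: [0.093, 0.996, -0.0, -0.001]
contact_force: [-0.4, 0.6, -5.5]
opening: 0.267
```

```bash
python3 - <<'E'
from h import *
np.set_printoptions(precision=4,suppress=True)
s=r.get_state();M=R.from_quat(s['eef_rot']).as_matrix();print(s['clock'],s['tool_pos'],abs(s['qd']).max(),s['contact_force'],M)
print(M.T@(np.r_[.6335,-.1073,.148]-s['tool_pos'])/.025)
snap('side','s13');crop('s13',200,90,160,150,5);snap('scene','c13');crop('c13',190,130,140,120,5)
E
```

```text
15.0333 [ 0.6325 -0.1063  0.1822] 0.012568056553853808 [-0.4119  0.6453 -5.4935] [[-0.9827  0.1851 -0.0023]
 [ 0.1851  0.9827 -0.0006]
 [ 0.0022 -0.001  -1.    ]]
[-0.0495 -0.0285  1.3686]
```

View pics/s13_c200_90.png

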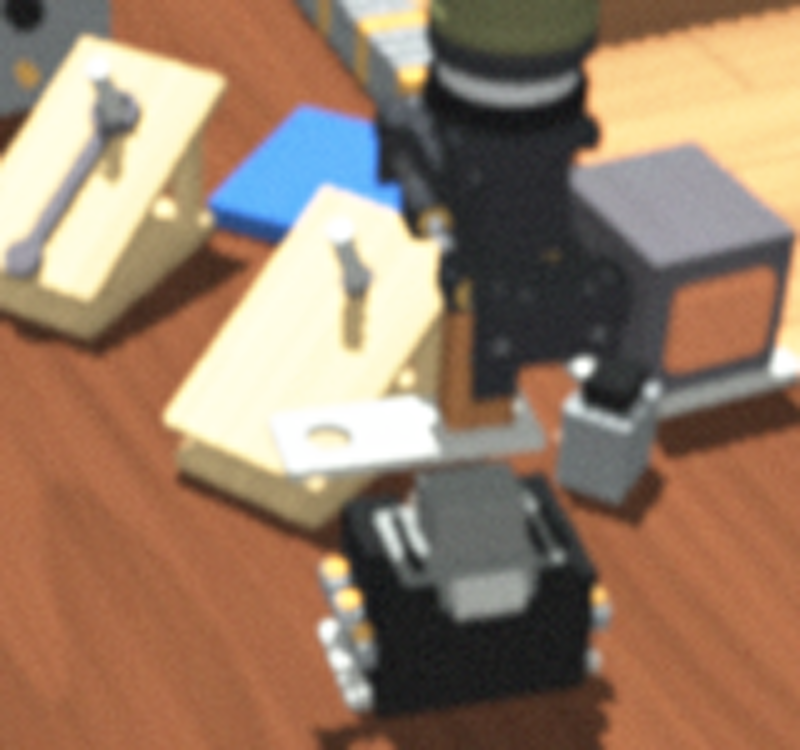

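View pics/c13_c190_130.png

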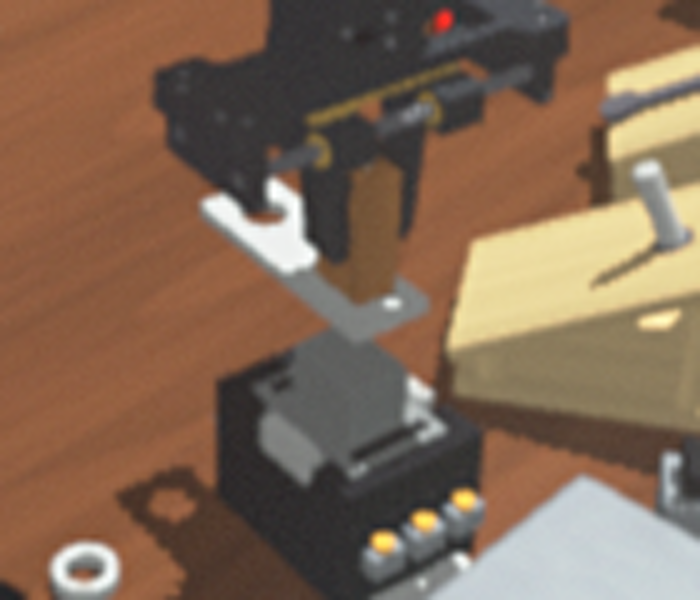

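{"method": "move_arm", "body": {
  "turn": [
    [0, 0, 0],
    [0, 0, 0],
    [0, 0, 0],
    [0, 0, 0],
    [0, 0, 0],
    [0, 0, 0],
    [0, 0, 0],
    [0, 0, 0]
  ],
  "dp": [
    [-0.05, -0.03, 0.2],
    [0, 0, 0.2],
    [0, 0, 0.2],
    [0, 0, 0.2],
    [0, 0, 0.2],
    [0, 0, 0.2],
    [0, 0, 0.1],
    [0, 0, 0]
  ],
  "jaw": [1, 1, 1, 1, 1, 1, 1, 1]
}}

```text
clock: 15.8
tool_pos: [0.6339, -0.1087, 0.1495]
eef_rot: [0.094, 0.996, -0.001, -0.001]
contact_force: [-0.1, 0.4, -5.7]
opening: 0.266
```

```bash
python3 - <<'E'
from h import *
np.set_printoptions(precision=4,suppress=True)
s=r.get_state();M=R.from_quat(s['eef_rot']).as_matrix();print(s['clock'],s['tool_pos'],abs(s['qd']).max(),s['contact_force'],M)
snap('side','s14');crop('s14',200,90,160,150,5)
E
```

```text
15.8 [ 0.6339 -0.1087  0.1495] 0.012502084326711195 [-0.1037  0.364  -5.6934] [[-0.9823  0.1873 -0.0021]
 [ 0.1873  0.9823 -0.0009]
 [ 0.0019 -0.0013 -1.    ]]
```

View pics/s14_c200_90.png

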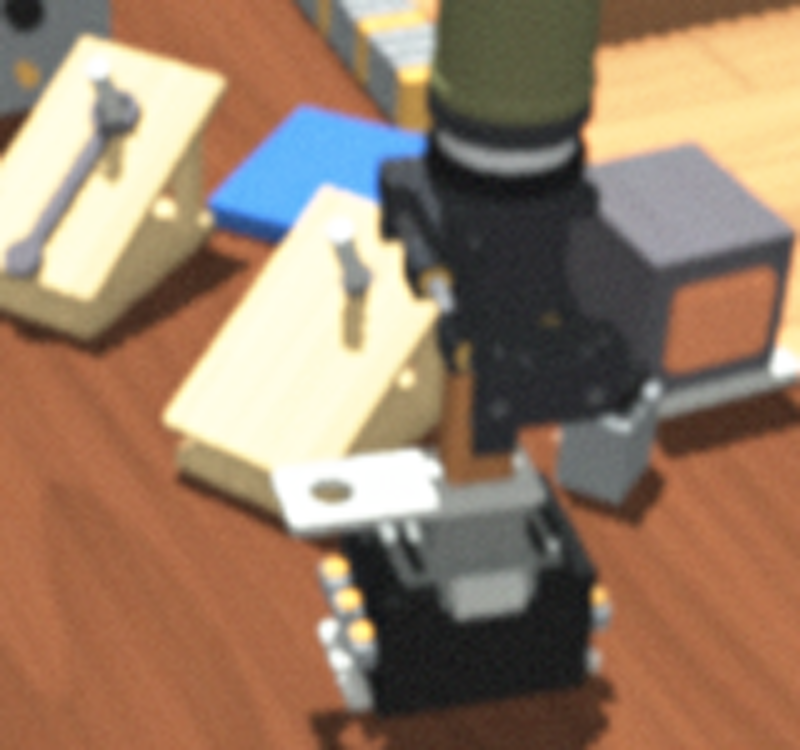

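{"method": "move_arm", "body": {
  "turn": [
    [0, 0, 0],
    [0, 0, 0],
    [0, 0, 0],
    [0, 0, 0]
  ],
  "dp": [
    [0, 0.04, 0.02],
    [0, 0, 0.1],
    [0, 0, 0.1],
    [0, 0, 0.1]
  ],
  "jaw": [1, 1, 1, 1]
}}

```text
clock: 16.18
tool_pos: [0.6354, -0.1073, 0.1432]
eef_rot: [0.094, 0.996, -0.0, 0.001]
contact_force: [0.1, 0.5, 0.9]
opening: 0.266
```

{"method": "move_arm", "body": {
  "turn": [
    [0, 0, 0],
    [0, 0, 0],
    [0, 0, 0]
  ],
  "dp": [
    [0, 0, 0.1],
    [0, 0, 0.1],
    [0, 0, 0]
  ],
  "jaw": [1, 1, 1]
}}

```text
clock: 16.43
tool_pos: [0.6339, -0.1079, 0.1364]
eef_rot: [0.094, 0.996, -0.001, -0.001]
contact_force: [0.9, -0.3, -5.2]
opening: 0.266
```

{"method": "move_arm", "body": {
  "turn": [
    [0, 0, 0],
    [0, 0, 0],
    [0, 0, 0]
  ],
  "dp": [
    [0, 0, 0.06],
    [0, 0, 0.06],
    [0, 0, 0]
  ],
  "jaw": [1, 1, 1]
}}

```text
clock: 16.68
tool_pos: [0.6342, -0.1078, 0.1338]
eef_rot: [0.094, 0.996, -0.001, -0.001]
contact_force: [-0.1, -0.1, -4.5]
opening: 0.272
```

{"method": "move_arm", "body": {
  "turn": [
    [0, 0, 0],
    [0, 0, 0],
    [0, 0, 0],
    [0, 0, 0]
  ],
  "dp": [
    [0, 0, 0.08],
    [0, 0, 0.08],
    [0, 0, 0.06],
    [0, 0, 0]
  ],
  "jaw": [1, 1, 1, 1]
}}

```text
clock: 17.02
tool_pos: [0.6345, -0.1077, 0.1334]
eef_rot: [0.094, 0.996, -0.002, 0.0]
contact_force: [-9.8, -2.6, 23.9]
opening: 0.268
```

```bash
python3 - <<'E'
from h import *
np.set_printoptions(precision=4,suppress=True)
s=r.get_state();M=R.from_quat(s['eef_rot']).as_matrix();print(s['clock'],s['tool_pos'],abs(s['qd']).max(),s['contact_force'],M)
snap('side','s15');crop('s15',200,90,160,150,5)
E
```

```text
17.0167 [ 0.6345 -0.1077  0.1334] 0.00612528540909156 [-9.8247 -2.6253 23.878 ] [[-0.9822  0.188   0.0003]
 [ 0.188   0.9822 -0.0032]
 [-0.0009 -0.0031 -1.    ]]
```

View pics/s15_c200_90.png

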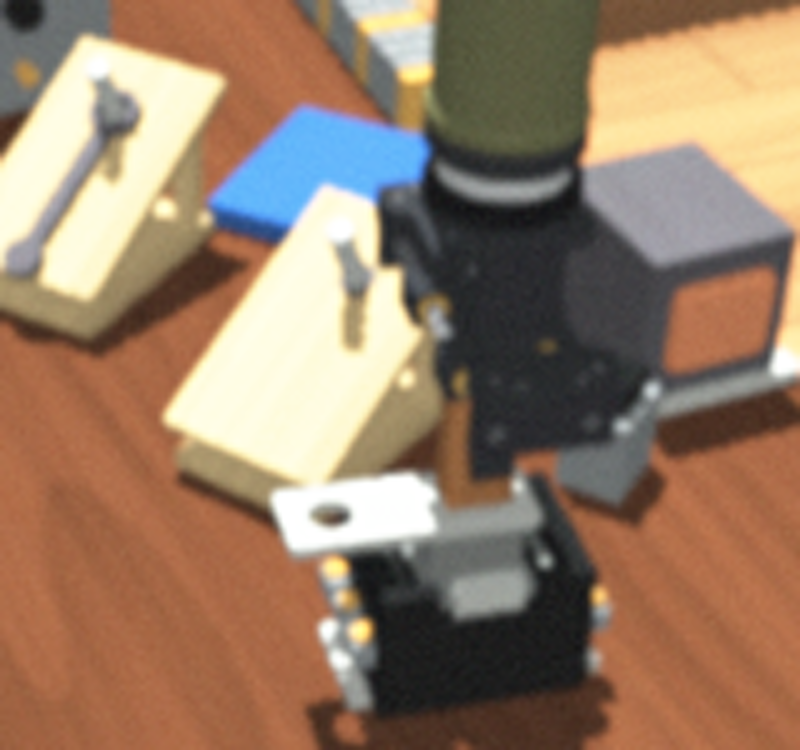

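{"method": "move_arm", "body": {
  "turn": [
    [0, 0, 0],
    [0, 0, 0],
    [0, 0, 0],
    [0, 0, 0],
    [0, 0, 0],
    [0, 0, 0],
    [0, 0, 0],
    [0, 0, 0]
  ],
  "dp": [
    [0, 0, -0.3],
    [0, 0, -0.5],
    [0, 0, -0.8],
    [0, 0, -1],
    [0, 0, -1],
    [0, 0, -1],
    [0, 0, -0.6],
    [0, 0, 0]
  ],
  "jaw": [1, 1, 1, 1, 1, 1, 1, 1]
}}

```text
clock: 17.73
tool_pos: [0.637, -0.1068, 0.2631]
eef_rot: [0.094, 0.996, 0.0, 0.003]
contact_force: [0.9, -0.4, -4.5]
opening: 0.268
```

```bash
python3 - <<'E'
from h import *
np.set_printoptions(precision=4,suppress=True)
s=r.get_state();M=R.from_quat(s['eef_rot']).as_matrix();print(s['clock'],s['tool_pos'],abs(s['qd']).max(),s['contact_force'],M)
snap('side','s16');crop('s16',240,150,120,120,6);snap('scene','c16');crop('c16',200,150,120,110,6);snap('wrist','w16')
E
```

```text
17.7333 [ 0.637  -0.1068  0.2631] 0.05985356351070412 [ 0.877  -0.4346 -4.5287] [[-0.9822  0.1876  0.0069]
 [ 0.1876  0.9823 -0.0004]
 [-0.0068  0.0009 -1.    ]]
```

View pics/s16_c240_150.png

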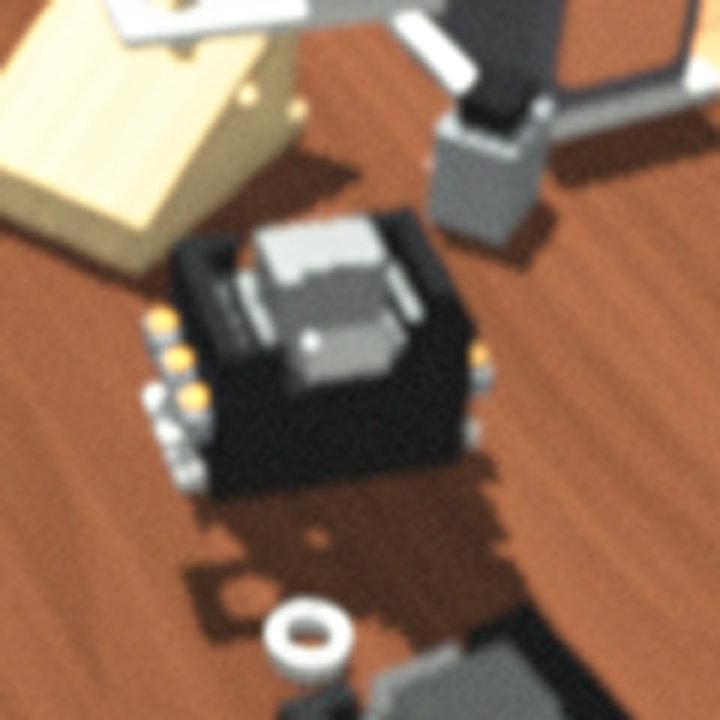

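View pics/c16_c200_150.png

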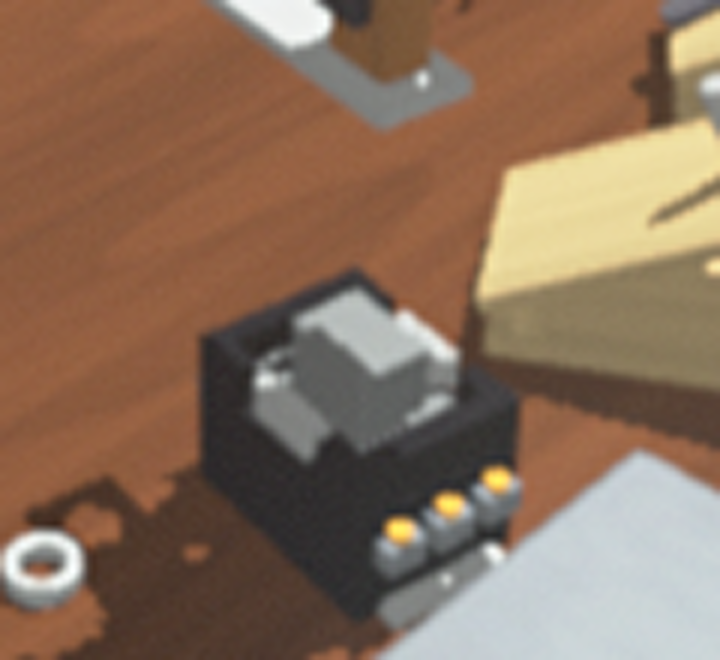

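View pics/w16.png

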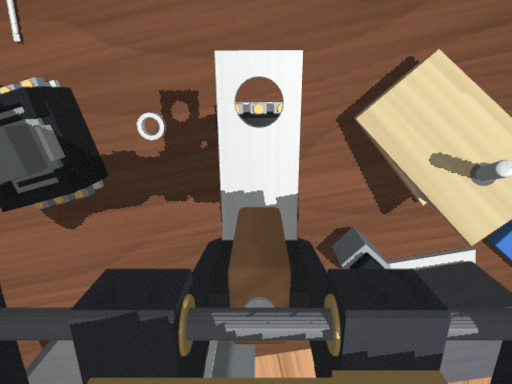

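{"method": "move_arm", "body": {
  "turn": [
    [0, 0, 0.0192],
    [0, 0, 0.0192],
    [0, 0, 0.0192],
    [0, 0, 0.0192],
    [0, 0, 0.0192],
    [0, 0, 0.0192],
    [0, 0, 0.0192],
    [0, 0, 0.0192],
    [0, 0, 0.0192],
    [0, 0, 0.0192]
  ],
  "dp": [
    [0, 0, 0],
    [0, 0, 0],
    [0, 0, 0],
    [0, 0, 0],
    [0, 0, 0],
    [0, 0, 0],
    [0, 0, 0],
    [0, 0, 0],
    [0, 0, 0],
    [0, 0, 0]
  ],
  "jaw": [1, 1, 1, 1, 1, 1, 1, 1, 1, 1]
}}

```text
clock: 18.72
tool_pos: [0.6334, -0.1076, 0.2566]
eef_rot: [0.644, 0.765, -0.002, -0.002]
contact_force: [-0.4, 0.2, -5.3]
opening: 0.268
```

{"method": "move_arm", "body": {
  "turn": [
    [0, 0, 0.0192],
    [0, 0, 0.0192],
    [0, 0, 0.0192],
    [0, 0, 0.0192],
    [0, 0, 0.0192],
    [0, 0, 0.0192],
    [0, 0, 0.0192],
    [0, 0, 0.0192],
    [0, 0, 0.0192],
    [0, 0, 0.0192]
  ],
  "dp": [
    [0, 0, 0],
    [0, 0, 0],
    [0, 0, 0],
    [0, 0, 0],
    [0, 0, 0],
    [0, 0, 0],
    [0, 0, 0],
    [0, 0, 0],
    [0, 0, 0],
    [0, 0, 0]
  ],
  "jaw": [1, 1, 1, 1, 1, 1, 1, 1, 1, 1]
}}

```text
clock: 19.55
tool_pos: [0.6332, -0.1073, 0.2565]
eef_rot: [0.964, 0.264, -0.003, -0.0]
contact_force: [-0.5, -0.8, -4.3]
opening: 0.268
```

{"method": "move_arm", "body": {
  "turn": [
    [0, 0, 0],
    [0, 0, 0],
    [0, 0, 0],
    [0, 0, 0],
    [0, 0, 0],
    [0, 0, 0],
    [0, 0, 0],
    [0, 0, 0],
    [0, 0, 0],
    [0, 0, 0]
  ],
  "dp": [
    [0.42, -0.65, 0.2],
    [0.42, -0.65, 0.2],
    [0.42, -0.65, 0.2],
    [0.42, -0.65, 0.2],
    [0.42, -0.65, 0.2],
    [0, 0, 0],
    [0, 0, 0],
    [0, 0, 0],
    [0, 0, 0],
    [0, 0, 0]
  ],
  "jaw": [1, 1, 1, 1, 1, 1, 1, 1, 1, 1]
}}

```text
clock: 20.38
tool_pos: [0.6377, -0.0126, 0.2336]
eef_rot: [0.964, 0.266, -0.001, 0.001]
contact_force: [0.7, 0.2, -4.6]
opening: 0.271
```

```bash
python3 - <<'E'
from h import *
np.set_printoptions(precision=4,suppress=True)
s=r.get_state();M=R.from_quat(s['eef_rot']).as_matrix();print(s['clock'],s['tool_pos'],abs(s['qd']).max(),s['contact_force'],M,s['q'])
snap('wrist','w17')
E
```

```text
20.3833 [ 0.6377 -0.0126  0.2336] 0.005401067253323565 [ 0.7217  0.1634 -4.6486] [[ 0.8586  0.5126 -0.0011]
 [ 0.5126 -0.8586 -0.002 ]
 [-0.002   0.0011 -1.    ]] [ 0.0022  0.7096 -0.1029  1.5311  0.0876  0.9067 -1.1627]
```

View pics/w17.png

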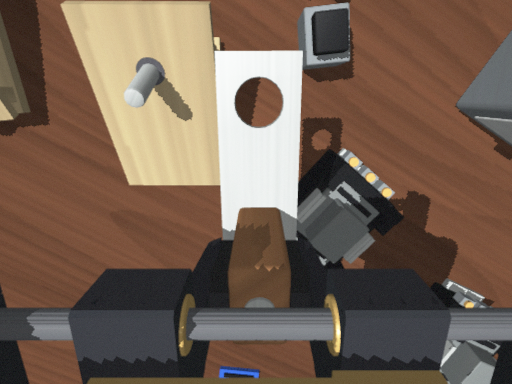

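```bash
python3 - <<'E'
from h import *
crop('w17',55,0,170,195,4)
E
```

```text
(no output)
```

View pics/w17_c55_0.png

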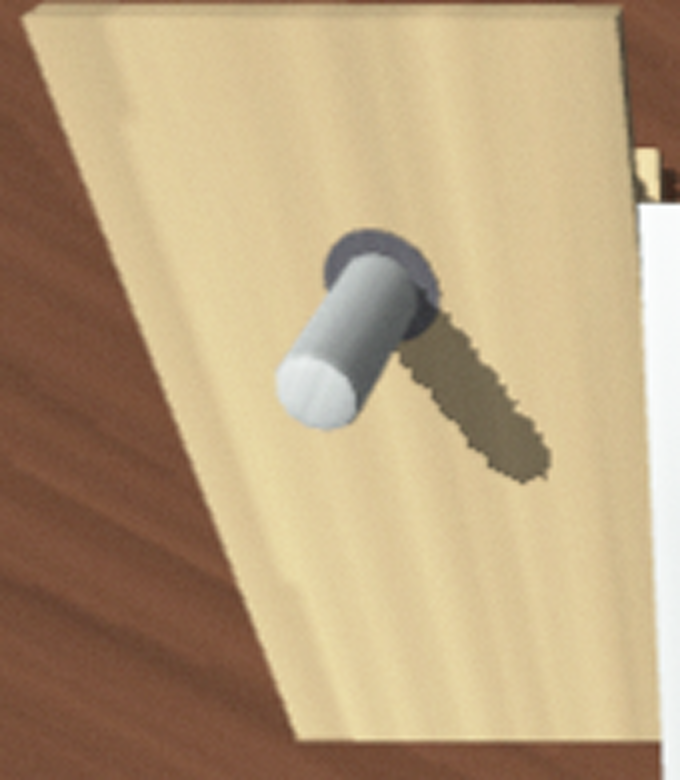

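```bash
cat > peg.py <<'E'
from h import *
np.set_printoptions(precision=4,suppress=True)
I,K,T=load('w17'); c=lambda x,y:(55+x/4-.4,y/4-.4)
obj=np.array([[.05,.055,0],[.05,-.055,0],[-.13,.055,0],[0,0,.05],[0,0,0]],float)
img=np.array([c(24,17),c(621,17),c(297,741),c(316,392),c(384,284)])
ok,rv,tv=cv2.solvePnP(obj,img,K,None,flags=cv2.SOLVEPNP_SQPNP)
ok,rv,tv=cv2.solvePnP(obj,img,K,None,rv,tv,True,cv2.SOLVEPNP_ITERATIVE)
pr=cv2.projectPoints(obj,rv,tv,K,None)[0][:,0]; print('res',pr-img)
C=np.diag([1,-1,-1,1.]); E=np.eye(4);E[:3,:3]=cv2.Rodrigues(rv)[0];E[:3,3]=tv[:,0]
P=T@C@E; print('peg pose',P); x,z=P[:3,0],P[:3,2]
print('tilt',np.degrees(np.arccos(z[2])),'az z',np.degrees(np.arctan2(z[1],z[0])),'az x',np.degrees(np.arctan2(x[1],x[0])))
print('foot by plane z.093',plane(c(384,284),K,T,.093),'tip z.138',plane(c(316,392),K,T,.0379+.1-.0,))
fr=plane(c(297,741),K,T,.093-.13*np.sin(np.radians(26)));tl=plane(c(24,17),K,T,.093+.05*np.sin(np.radians(26)));tr=plane(c(621,17),K,T,.093+.05*np.sin(np.radians(26)))
print(fr,tl,tr); print('edge az',np.degrees(np.arctan2(*(tl-fr)[1::-1])),'top az',np.degrees(np.arctan2(*(tl-tr)[1::-1])))
np.save('peg.npy',P)
E
python3 peg.py
```

```text
res [[ 0.2053 -0.658 ]
 [-0.6782  0.0394]
 [ 0.0669  0.1918]
 [ 0.2925  0.2841]
 [ 0.1528  0.2382]]
peg pose [[ 0.7781 -0.5099 -0.3668  0.6754]
 [ 0.4596  0.8602 -0.2208  0.1178]
 [ 0.4282  0.0032  0.9037  0.0935]
 [ 0.      0.      0.      1.    ]]
tilt 25.351598985911593 az z -148.9514463044448 az x 30.567711056243734
foot by plane z.093 [0.6755 0.1182 0.093 ] tip z.138 [0.657  0.1073 0.1379]
[0.5454 0.106  0.036 ] [0.6858 0.1882 0.1149] [0.7426 0.093  0.1149]
edge az 30.36137586047281 top az 120.84803492628843
```

```bash
cat > hang.py <<'E'
from h import *
np.set_printoptions(precision=4,suppress=True)
t=np.radians(26);a=np.radians(30.6)
pz=np.array([-np.sin(t)*np.cos(a),-np.sin(t)*np.sin(a),np.cos(t)]);px=np.array([np.cos(t)*np.cos(a),np.cos(t)*np.sin(a),np.sin(t)]);py=np.cross(pz,px)
F=np.array([.6755,.118,.0933]); G=np.column_stack([px,-py,-pz])
ze=.0294; xe,ye=.0758,0.
def tcp(h,dx=0): return F+(h+ze)*pz-(xe+dx)*px+ye*py
def info(h,dx=0):
    s=r.get_state();M=R.from_quat(s['eef_rot']).as_matrix();p=s['tool_pos']
    print('clk',s['clock'],'pos',p,'F',s['contact_force'],'qd',abs(s['qd']).max(),'q',s['q'].round(2))
    print('target',tcp(h,dx),'d units tool',M.T@(tcp(h,dx)-p)/.025,'rotvec turns',R.from_matrix(M.T@G).as_rotvec()/2/np.pi)
    e=p+M@np.array([xe,ye,ze]); print('eye in peg frame x,y,z',[(e-F)@v for v in (px,py,pz)])
E
python3 - <<'E'
from hang import *
I,K,T=load('w17');s=r.get_state();M=R.from_quat(s['eef_rot']).as_matrix()
import cv2
g=cv2.cvtColor(I,cv2.COLOR_BGR2GRAY)[60:145,218:302]; m=(g<160).astype(np.uint8)
cs,_=cv2.findContours(m,cv2.RETR_LIST,cv2.CHAIN_APPROX_NONE)
for cc in cs:
    if len(cc)>60:
        (u,v),ax,_=cv2.fitEllipse(cc); print(u+218,v+60,ax); print(M.T@(plane((u+218,v+60),K,T,s['tool_pos'][2]-.0254)-s['tool_pos']))
info(.075)
E
```

```text
300.5 119.24752426147461 (0.0, 1.0)
[0.0676 0.022  0.0253]
258.3557472229004 101.83079528808594 (47.70573043823242, 50.0924072265625)
[ 0.0765 -0.0006  0.0253]
clk 20.4333 pos [ 0.6378 -0.0123  0.2337] F [ 0.4949 -0.9907 -5.5949] qd 0.0064537651361337685 q [ 0.    0.71 -0.1   1.53  0.09  0.91 -1.16]
target [0.5775 0.06   0.1539] d units tool [-0.5844 -3.7237  3.1897] rotvec turns [-0.      0.0725  0.0007]
eye in peg frame x,y,z [np.float64(0.027952116932228054), np.float64(-0.0926345395295839), np.float64(0.10975997495293158)]
```

{"method": "move_arm", "body": {
  "turn": [
    [0, 0.0145, 0],
    [0, 0.0145, 0],
    [0, 0.0145, 0],
    [0, 0.0145, 0],
    [0, 0.0145, 0],
    [0, 0, 0],
    [0, 0, 0],
    [0, 0, 0],
    [0, 0, 0]
  ],
  "dp": [
    [0, 0, 0],
    [0, 0, 0],
    [0, 0, 0],
    [0, 0, 0],
    [0, 0, 0],
    [0, 0, 0],
    [0, 0, 0],
    [0, 0, 0],
    [0, 0, 0]
  ],
  "jaw": [1, 1, 1, 1, 1, 1, 1, 1, 1]
}}

```text
clock: 21.18
tool_pos: [0.6395, -0.0097, 0.2347]
eef_rot: [0.939, 0.261, 0.218, -0.06]
contact_force: [-0.7, 0.7, -4.5]
opening: 0.267
```

```bash
sed -i 's/xe,ye=.0758,0./xe,ye=.0762,-.0003/' hang.py; python3 - <<'E'
from hang import *
info(.075)
snap('wrist','w18');snap('side','s18')
E
```

```text
clk 21.1833 pos [ 0.6395 -0.0097  0.2347] F [-0.6767  0.7188 -4.5413] qd 0.010783846813007193 q [ 0.32  0.63 -0.39  1.9  -0.05  0.26 -0.94]
target [0.5773 0.0596 0.1537] d units tool [-2.0531 -3.6619  2.5942] rotvec turns [-0.0003 -0.0003  0.0012]
eye in peg frame x,y,z [np.float64(0.05197903084840093), np.float64(-0.09061784586284725), np.float64(0.13988040105561586)]
```

View pics/w18.png

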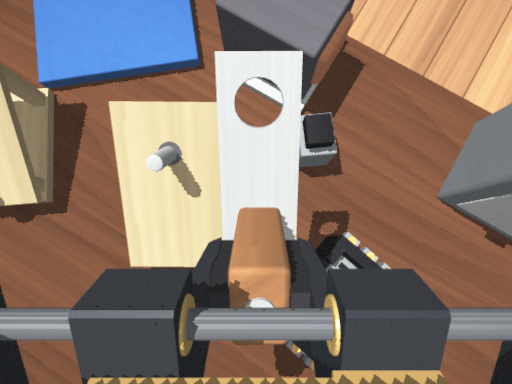

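View pics/s18.png

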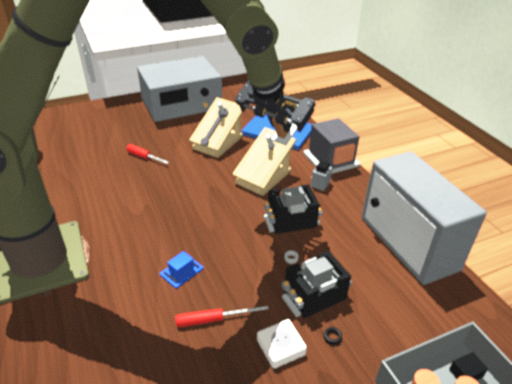

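{"method": "move_arm", "body": {
  "turn": [
    [0, 0, 0],
    [0, 0, 0],
    [0, 0, 0],
    [0, 0, 0],
    [0, 0, 0],
    [0, 0, 0.0012],
    [0, 0, 0],
    [0, 0, 0],
    [0, 0, 0],
    [0, 0, 0]
  ],
  "dp": [
    [-0.34, -0.61, 0.43],
    [-0.34, -0.61, 0.43],
    [-0.34, -0.61, 0.43],
    [-0.34, -0.61, 0.43],
    [-0.34, -0.61, 0.43],
    [-0.34, -0.61, 0.43],
    [0, 0, 0],
    [0, 0, 0],
    [0, 0, 0],
    [0, 0, 0]
  ],
  "jaw": [1, 1, 1, 1, 1, 1, 1, 1, 1, 1]
}}

```text
clock: 22.12
tool_pos: [0.5916, 0.052, 0.1743]
eef_rot: [0.942, 0.26, 0.2, -0.066]
contact_force: [0.5, -0.3, -4.8]
opening: 0.265
```

```bash
python3 - <<'E'
from hang import *
info(.075)
snap('wrist','w19');snap('side','s19');crop('s19',180,70,150,130,5);crop('w19',160,20,200,220,3)
E
```

```text
clk 22.1167 pos [0.5916 0.052  0.1743] F [ 0.4523 -0.2966 -4.8471] qd 0.0167075853442193 q [ 0.15  0.68 -0.31  2.08 -0.3   0.04 -0.8 ]
target [0.5773 0.0596 0.1537] d units tool [-0.6466 -0.5403  0.6242] rotvec turns [-0.0035  0.0048 -0.0001]
eye in peg frame x,y,z [np.float64(0.015690723897805677), np.float64(-0.013228845439770468), np.float64(0.08751310744030068)]
```

View pics/w19_c160_20.png

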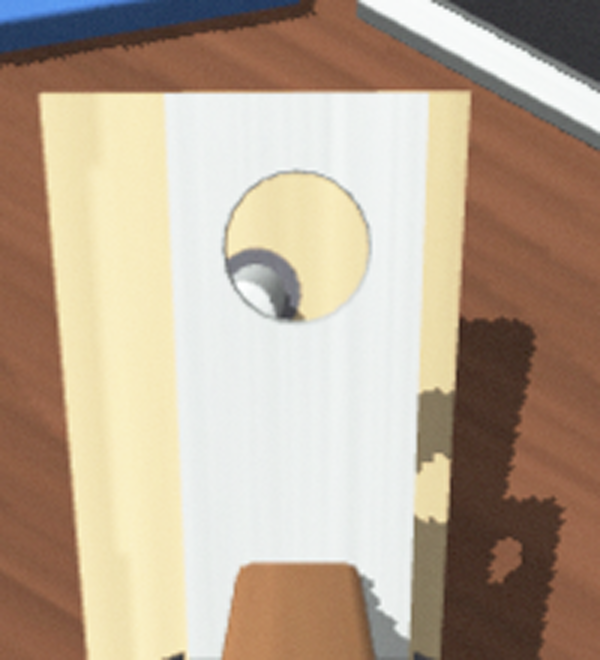

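View pics/s19_c180_70.png

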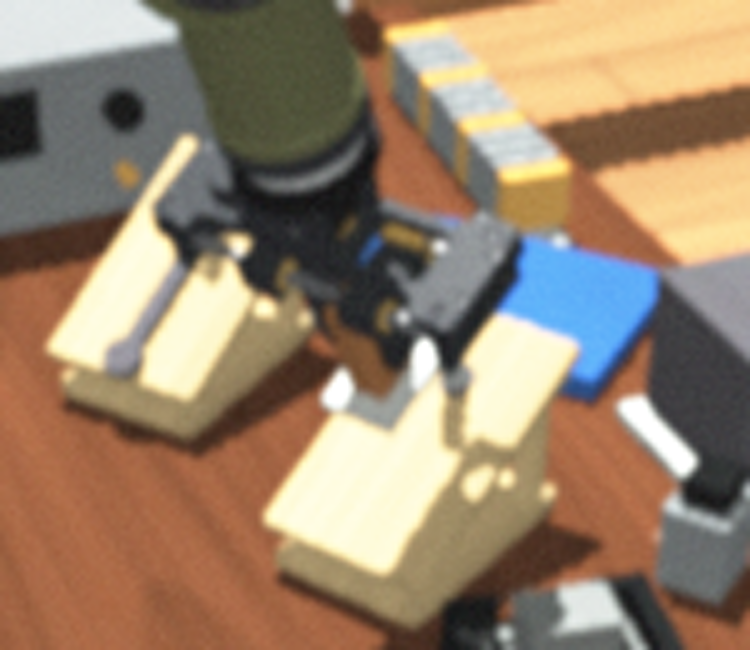

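```bash
cat > kin.py <<'E'
from h import *
from scipy.optimize import least_squares
D=[([0.034,.689,-.195,1.565,.157,.902,-.215],[.625,0,.239],[.70703,.70718,0,0]),
([ 0.61,0.67,-0.55,2.04,0.61,0.6,0.87],[.45368,-.17519,.16881],None),
([ 0.36,0.74,-0.27,1.44,0.22,0.99,0.04],[.63415,-.18889,.24397],None),
([ 0.1471,0.5491,-0.6489,2.0852,0.53,0.6736,0.5393],[.4397,.0773,.2234],None),
([ 0.0022,0.7096,-0.1029,1.5311,0.0876,0.9067,-1.1627],[.6377,-.0126,.2336],None),
([ 0.32,0.63,-0.39,1.9,-0.05,0.26,-0.94],[.6395,-.0097,.2347],None),
([ 0.15,0.68,-0.31,2.08,-0.3,0.04,-0.8],[.5916,.052,.1743],None)]
Rm=[None]*7
def col(x,y): pass
# tool z and tool y azimuths (measured)
ROT=[R.from_quat([.70703,.70718,0,0]).as_matrix(),
np.array([[-.9407,.3393,0],[.3393,.9407,0],[0,0,-1]]),
np.array([[0,1,0],[1,0,0],[0,0,-1.]]),
None,
np.array([[.8586,.5126,0],[.5126,-.8586,0],[0,0,-1.]]),
R.from_quat([.939,.261,.218,-.06]).as_matrix(),R.from_quat([.942,.26,.2,-.066]).as_matrix()]
a=np.radians(79.98-0);ROT[3]=np.array([[-np.sin(a),np.cos(a),0],[np.cos(a),np.sin(a),0],[0,0,-1]])
def fk(p,q,sg=(1,1,1,1,1,1,1)):
    zs,L1,a1,L2,a2,a3,d,q7o=p
    q=np.asarray(q)*sg
    z=lambda t:R.from_euler('z',t).as_matrix(); y=lambda t:R.from_euler('y',t).as_matrix()
    A=z(q[0])@y(q[1]); P=np.array([0,0,zs])+A@[0,0,L1]; A=A@z(q[2]); P=P+A@[a1,0,0]; A=A@y(q[3]); P=P+A@[a2,0,L2]
    A=A@z(q[4])@y(q[5]); P=P+A@[a3,0,d]; A=A@z(q[6]+q7o); return P,A
def res(p,sg,flip):
    o=[]
    for (q,x,_),M in zip(D,ROT):
        P,A=fk(p,q,sg); o+=list((P-x)); o+=list(.1*(A-M).ravel())
    return np.array(o)
if __name__=='__main__':
    import itertools
    best=[]
    for s3,s5,s7 in itertools.product((1,-1),repeat=3):
        for q0 in (0,np.pi/2,np.pi,-np.pi/2):
            sg=(1,1,s3,1,s5,1,s7)
            f=least_squares(res,[.3,.35,0,.35,0,0,.25,q0],args=(sg,0)); best.append((f.cost,sg,f.x))
    best.sort(key=lambda b:b[0])
    for b in best[:3]: print(b)
    c,sg,p=best[0]; np.savez('kin.npz',p=p,sg=sg); print(np.abs(res(p,sg,0)).max(), res(p,sg,0).reshape(7,12)[:,:3].round(4))
E
python3 kin.py
```

```text
(np.float64(0.13191765184382995), (1, 1, 1, 1, -1, 1, -1), array([ 0.03860467,  0.76387053, -0.18852282,  0.29111552, -0.00939147,
       -0.02896537,  0.36005649,  1.51551949]))
(np.float64(0.13191765184477278), (1, 1, 1, 1, -1, 1, -1), array([ 0.03860467,  0.76387053, -0.18852282,  0.29111552, -0.00939147,
       -0.02896537,  0.36005649,  1.51551183]))
(np.float64(0.13191765184553675), (1, 1, 1, 1, -1, 1, -1), array([ 0.03860467,  0.76387052, -0.18852282,  0.29111552, -0.00939147,
       -0.02896537,  0.36005649,  1.51551069]))
0.26285080778104347 [[-0.0353 -0.0884 -0.016 ]
 [-0.0064  0.1969  0.0386]
 [ 0.0014  0.2629 -0.0083]
 [-0.1235 -0.2621  0.027 ]
 [-0.0246 -0.0458 -0.0227]
 [-0.0222  0.055  -0.0115]
 [ 0.0029 -0.0873 -0.0071]]
```

```bash
cat > kin2.py <<'E'
from kin import *
import itertools
best=[]
for sg in itertools.product((1,-1),repeat=7):
    for q0 in (0,np.pi/2,np.pi,-np.pi/2):
        f=least_squares(res,[.3,.35,0,.35,0,0,.25,q0],args=(sg,0),max_nfev=60); best.append((f.cost,sg,f.x))
best.sort(key=lambda b:b[0])
for b in best[:3]: print(b)
c,sg,p=best[0]; np.savez('kin.npz',p=p,sg=sg); print(res(p,sg,0).reshape(7,12)[:,:3].round(4))
E
timeout 500 python3 kin2.py
```

```text
(np.float64(0.0012481085372465458), (-1, 1, -1, 1, -1, 1, -1), array([ 0.152824  ,  0.66107676, -0.08846855,  0.31386329, -0.03059864,
       -0.00865752,  0.30586269,  1.57143126]))
(np.float64(0.0012481085372465475), (-1, 1, -1, 1, -1, 1, -1), array([ 0.152824  ,  0.66107676, -0.08846855,  0.31386329, -0.03059864,
       -0.00865753,  0.30586269, -4.71175405]))
(np.float64(0.0012481085372465501), (-1, 1, -1, 1, -1, 1, -1), array([ 0.152824  ,  0.66107676, -0.08846855,  0.31386329, -0.03059864,
       -0.00865752,  0.30586269,  1.57143125]))
[[-0.0037  0.0249  0.0028]
 [ 0.0055 -0.0063 -0.0022]
 [ 0.0031  0.0135  0.0017]
 [-0.0067 -0.012  -0.0046]
 [-0.0017  0.0347  0.0024]
 [-0.0054 -0.0057  0.0028]
 [ 0.0086  0.0021 -0.0028]]
```

```bash
cat > kin3.py <<'E'
from kin import D,ROT
from h import *
from scipy.optimize import least_squares
sg=np.array([-1,1,-1,1,-1,1,-1])
z=lambda t:R.from_euler('z',t).as_matrix(); y=lambda t:R.from_euler('y',t).as_matrix()
def fk(p,q):
    q=np.asarray(q)*sg
    zs,x0,y0,L1,y1,L2,y2,d,y3,q7o=p
    A=z(q[0]);P=np.array([0,0,zs])+A@[x0,y0,0];A=A@y(q[1]);P=P+A@[0,y1,L1];A=A@z(q[2])@y(q[3]);P=P+A@[0,y2,L2];A=A@z(q[4])@y(q[5]);P=P+A@[0,y3,d];return P,A@z(q[6]+q7o)
def res(p):
    o=[]
    for (q,x,_),M in zip(D,ROT):
        P,A=fk(p,q); o+=list(P-x)+list(.05*(A-M).ravel())
    return np.r_[o,1e-3*np.array(p[1:3]),1e-3*p[4],1e-3*p[6],1e-3*p[8]]
if __name__=='__main__':
    b=min((least_squares(res,[.3,0.05,0,L1,0,L2,0,.3,0,np.pi/2]) for L1 in(.3,.4,.5) for L2 in(.3,.4,.5)),key=lambda f:f.cost)
    print(b.cost,b.x.round(4)); print(np.array(res(b.x)[:84]).reshape(7,12)[:,:3].round(4)); np.save('kin.npy',b.x)
E
python3 kin3.py
```

```text
3.0746402706364715e-05 [ 0.3433 -0.0061 -0.008   0.5742 -0.008   0.3422 -0.0272  0.3321 -0.0018
  1.5714]
[[-0.0005  0.001   0.0001]
 [-0.0003  0.0039  0.0007]
 [-0.0012 -0.0003 -0.0012]
 [ 0.      0.0005  0.0014]
 [-0.0009  0.0009 -0.    ]
 [ 0.0031 -0.0038  0.0015]
 [ 0.0005 -0.0021 -0.0024]]
```

```bash
cat > ik.py <<'E'
from kin3 import *
from hang import *
p=np.load('kin.npy')
lo=np.array([-3.01,-.46,-1.47,.13,-1,.04,-2.66])+.02;hi=np.array([3.01,2.08,1.51,2.56,4.14,2.09,2.66])-.02
def ik(P,M,q0,n=12,seed=0):
    rng=np.random.default_rng(seed);out=[]
    for i in range(n):
        s=np.clip(np.array(q0)+(rng.normal(0,.35,7) if i else 0),lo+.01,hi-.01)
        f=least_squares(lambda q:np.r_[fk(p,q)[0]-P,.2*(fk(p,q)[1]-M).ravel(),2e-4*(q-q0)],s,bounds=(lo,hi))
        A=fk(p,f.x);out.append((np.linalg.norm(A[0]-P),np.degrees(np.linalg.norm(R.from_matrix(A[1].T@M).as_rotvec())),f.x))
    return min(out,key=lambda o:o[0]/.002+o[1]/1+.02*np.linalg.norm(o[2]-q0))
if __name__=='__main__':
    q0=np.array([.15,.68,-.31,2.08,-.3,.06,-.8])
    for ph in (0,-30,30,60,90):
        for h in (.075,.004):
            Rz=R.from_rotvec(np.radians(ph)*pz).as_matrix(); M=Rz@G; P=F+(h+ze)*pz-M@[xe,ye,0]
            e=ik(P,M,q0); print(ph,h,P,'err',e[0].round(4),e[1].round(2),e[2].round(2))
E
python3 ik.py
```

```text
0 0.075 [0.5773 0.0596 0.1537] err 0.0009 0.35 [ 0.66  1.13 -1.45  2.16  1.67  0.98 -2.64]
0 0.004 [0.6041 0.0754 0.0899] err 0.0014 0.51 [ 0.6   1.3  -1.45  2.11  1.8   1.08 -2.64]
-30 0.075 [0.5657 0.097  0.1581] err 0.0109 4.47 [-0.02  0.67 -0.2   2.1  -0.98  0.06 -0.73]
-30 0.004 [0.5925 0.1129 0.0943] err 0.0158 6.85 [-0.05  0.81 -0.18  2.01 -0.98  0.06 -0.73]
30 0.075 [0.6047 0.0316 0.1583] err 0.0 0.0 [ 0.47  0.82 -0.8   2.08  1.64  0.34 -2.11]
30 0.004 [0.6315 0.0474 0.0945] err 0.0 0.0 [ 0.5   1.03 -0.96  2.04  1.81  0.55 -2.19]
60 0.075 [0.6405 0.0205 0.1705] err 0.0 0.0 [ 0.24  0.73 -0.38  1.98  0.25  0.08 -0.23]
60 0.004 [0.6673 0.0363 0.1067] err 0.0 0.0 [ 0.35  0.91 -0.63  1.93  1.62  0.24 -1.52]
90 0.075 [0.6751 0.0293 0.1873] err 0.0 0.0 [ 0.27  0.74 -0.46  1.86  0.45  0.2   0.09]
90 0.004 [0.7019 0.0451 0.1235] err 0.0 0.0 [ 0.18  0.86 -0.36  1.83  0.49  0.1   0.04]
```

```bash
cat > ik2.py <<'E'
from ik import *
q0=np.array([.15,.68,-.31,2.08,-.1,.1,-.8])
for ph in (0,20,40):
  for tau in (26,22,18,14):
    for h in (.075,.03,.006):
        Gt=G@R.from_rotvec([0,-np.radians(26-tau),0]).as_matrix()
        M=R.from_rotvec(np.radians(ph)*pz).as_matrix()@Gt
        P=F+h*pz-M@[xe,ye,ze]
        e=ik(P,M,q0,5); print(ph,tau,h,P,'err',e[0].round(4),e[1].round(2),e[2].round(2))
E
python3 ik2.py
```

```text
0 26 0.075 [0.5773 0.0596 0.1537] err 0.0009 0.35 [ 0.66  1.13 -1.45  2.16  1.67  0.98 -2.64]
0 26 0.03 [0.5943 0.0696 0.1133] err 0.0016 0.6 [ 0.62  1.24 -1.45  2.13  1.75  1.05 -2.64]
0 26 0.006 [0.6033 0.075  0.0917] err 0.0014 0.53 [ 0.61  1.3  -1.45  2.11  1.79  1.08 -2.64]
0 22 0.075 [0.5771 0.0594 0.1594] err 0.0 0.0 [ 0.13  0.69 -0.35  2.12  1.47  0.06 -2.6 ]
0 22 0.03 [0.594  0.0695 0.119 ] err 0.0 0.0 [ 0.53  1.04 -1.17  2.08  1.64  0.78 -2.64]
0 22 0.006 [0.6031 0.0748 0.0974] err 0.0 0.0 [ 0.53  1.14 -1.25  2.06  1.69  0.88 -2.64]
0 18 0.075 [0.5772 0.0595 0.1651] err 0.0 0.0 [-0.01  0.67 -0.16  2.05 -0.2   0.14 -0.96]
0 18 0.03 [0.5941 0.0695 0.1247] err 0.0 0.0 [-0.03  0.75 -0.16  2.03 -0.22  0.07 -0.95]
0 18 0.006 [0.6032 0.0749 0.1031] err 0.0 0.0 [-0.06  0.8  -0.11  2.01 -0.78  0.06 -0.39]
0 14 0.075 [0.5776 0.0597 0.1708] err 0.0 0.0 [-0.07  0.66 -0.08  1.99 -0.16  0.27 -1.02]
0 14 0.03 [0.5946 0.0698 0.1304] err 0.0 0.0 [-0.09  0.75 -0.08  1.97 -0.18  0.21 -1.  ]
0 14 0.006 [0.6036 0.0751 0.1088] err 0.0 0.0 [-0.1   0.79 -0.08  1.95 -0.2   0.18 -1.  ]
20 26 0.075 [
[... 1462 characters left out ...]
6 0.1266] err 0.0 0.0 [ 0.3   0.83 -0.6   2.01  1.6   0.28 -1.93]
40 22 0.006 [0.6408 0.042  0.1051] err 0.0 0.0 [ 0.34  0.9  -0.7   1.99  1.67  0.38 -1.98]
40 18 0.075 [0.6135 0.0278 0.1725] err 0.0 0.0 [-0.    0.67 -0.13  2.02  0.15  0.1  -0.59]
40 18 0.03 [0.6305 0.0378 0.1321] err 0.0 0.0 [-0.    0.76 -0.16  2.    0.89  0.06 -1.33]
40 18 0.006 [0.6396 0.0432 0.1105] err 0.0 0.0 [-0.    0.8  -0.17  1.98  1.42  0.06 -1.87]
40 14 0.075 [0.6125 0.0294 0.1779] err 0.0 0.0 [-0.11  0.66 -0.03  1.99  0.16  0.17 -0.65]
40 14 0.03 [0.6295 0.0394 0.1375] err 0.0 0.0 [-0.14  0.75  0.    1.97  0.13  0.1  -0.64]
40 14 0.006 [0.6385 0.0448 0.1159] err 0.0 0.0 [-0.16  0.79  0.01  1.96  0.12  0.07 -0.63]
```

{"method": "move_arm", "body": {
  "turn": [
    [-0.001, -0.0086, 0],
    [-0.001, -0.0086, 0],
    [-0.001, -0.0086, 0],
    [0, 0, 0],
    [0, 0, 0],
    [0, 0, 0],
    [0, 0, 0]
  ],
  "dp": [
    [0, 0, -0.1],
    [0, 0, -0.1],
    [0, 0, -0.1],
    [0, 0, 0],
    [0, 0, 0],
    [0, 0, 0],
    [0, 0, 0]
  ],
  "jaw": [1, 1, 1, 1, 1, 1, 1]
}}

```text
clock: 22.8
tool_pos: [0.5875, 0.0503, 0.1802]
eef_rot: [0.956, 0.262, 0.124, -0.037]
contact_force: [-0.2, 0.5, -4.7]
opening: 0.268
```

```bash
cat >> hang.py <<'E'
def info2(h,tau=15,dx=0):
    s=r.get_state();M=R.from_quat(s['eef_rot']).as_matrix();p=s['tool_pos']
    Gt=G@R.from_rotvec([0,-np.radians(26-tau),0]).as_matrix(); P=F+h*pz+dx*px-Gt@[xe,ye,ze]
    print('clk',s['clock'],'pos',p,'F',s['contact_force'],'qd',abs(s['qd']).max(),'q',s['q'].round(2),'open',s['opening'])
    print('target',P,'d units tool',M.T@(P-p)/.025,'rotvec turns',R.from_matrix(M.T@Gt).as_rotvec()/2/np.pi)
    e=p+M@np.array([xe,ye,ze]); print('eye in peg frame x,y,z',[(e-F)@v for v in (px,py,pz)],'push along -pz in units',-(M.T@pz))
E
python3 - <<'E'
from hang import *
info2(.075)
E
```

```text
clk 22.8 pos [0.5875 0.0503 0.1802] F [-0.2058  0.5238 -4.7102] qd 0.005307893631967023 q [-0.07  0.65 -0.04  1.96 -0.29  0.3  -0.88] open 0.26757828226649477
target [0.5775 0.0597 0.1694] d units tool [-0.2618 -0.5246  0.3824] rotvec turns [-0.0008  0.0004  0.0001]
eye in peg frame x,y,z [np.float64(0.008154690406051468), np.float64(-0.012976750058155786), np.float64(0.08287889238870705)] push along -pz in units [0.1932 0.0051 0.9811]
```

{"method": "move_arm", "body": {
  "turn": [
    [-0.0008, 0.0004, 0],
    [0, 0, 0],
    [0, 0, 0],
    [0, 0, 0],
    [0, 0, 0],
    [0, 0, 0]
  ],
  "dp": [
    [-0.13, -0.26, 0.19],
    [-0.13, -0.26, 0.19],
    [0, 0, 0],
    [0, 0, 0],
    [0, 0, 0],
    [0, 0, 0]
  ],
  "jaw": [1, 1, 1, 1, 1, 1]
}}

```text
clock: 23.3
tool_pos: [0.5791, 0.06, 0.1703]
eef_rot: [0.956, 0.262, 0.127, -0.034]
contact_force: [-0.1, 0.3, -5.7]
opening: 0.265
```

```bash
python3 - <<'E'
from hang import *
info2(.075)
_,K,T=snap('wrist','w20');crop('w20',160,20,200,220,3)
print('tip',proj(F+.05*pz,K,T),'foot',proj(F,K,T))
E
```

```text
clk 23.3 pos [0.5791 0.06   0.1703] F [-0.0548  0.2851 -5.6569] qd 0.003202295616208289 q [-0.09  0.66 -0.05  2.   -0.3   0.25 -0.89] open 0.26526665931072346
target [0.5775 0.0597 0.1694] d units tool [-0.0709 -0.0229  0.0168] rotvec turns [ 0.0002 -0.0003  0.0002]
eye in peg frame x,y,z [np.float64(0.001891408727278584), np.float64(-0.0005170344367284622), np.float64(0.0751921783244888)] push along -pz in units [ 0.1892 -0.0011  0.9819]
tip [258.3876  97.3377] foot [258.4691  83.5063]
```

View pics/w20_c160_20.png

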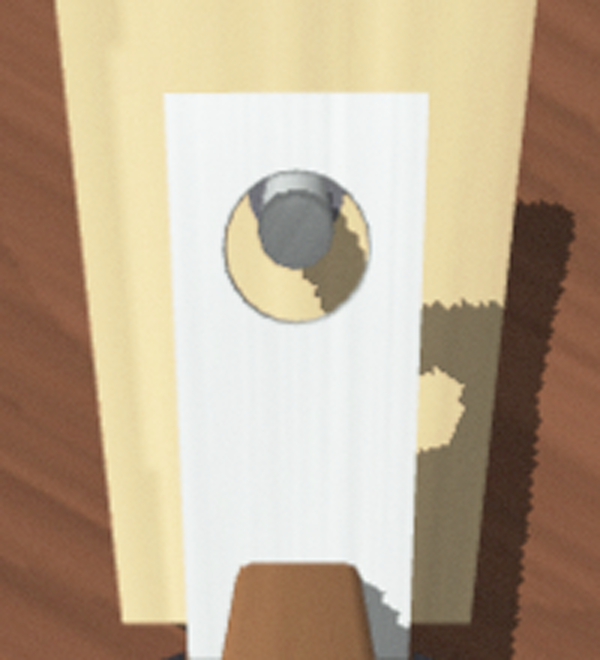

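{"method": "move_arm", "body": {
  "turn": [
    [0, 0, 0],
    [0, 0, 0],
    [0, 0, 0],
    [0, 0, 0],
    [0, 0, 0],
    [0, 0, 0],
    [0, 0, 0],
    [0, 0, 0]
  ],
  "dp": [
    [-0.07, -0.02, 0],
    [0.057, 0, 0.295],
    [0.057, 0, 0.295],
    [0.057, 0, 0.295],
    [0.057, 0, 0.295],
    [0.057, 0, 0.295],
    [0, 0, 0],
    [0, 0, 0]
  ],
  "jaw": [1, 1, 1, 1, 1, 1, 1, 1]
}}

```text
clock: 24.02
tool_pos: [0.5908, 0.0686, 0.135]
eef_rot: [0.956, 0.263, 0.126, -0.034]
contact_force: [-0.7, 0.1, -4.6]
opening: 0.264
```

```bash
python3 - <<'E'
from hang import *
info2(.010)
_,K,T=snap('wrist','w21');crop('w21',160,20,200,220,3)
snap('side','s21');crop('s21',180,70,150,130,5)
E
```

```text
clk 24.0167 pos [0.5908 0.0686 0.135 ] F [-0.6804  0.0683 -4.6035] qd 0.018797432406322926 q [-0.1   0.73 -0.07  1.99 -0.3   0.19 -0.89] open 0.26411743625341694
target [0.602  0.0742 0.111 ] d units tool [0.2336 0.0362 1.0571] rotvec turns [-0.      0.      0.0003]
eye in peg frame x,y,z [np.float64(-0.0006969157949273139), np.float64(0.001039354842075253), np.float64(0.03703936793984211)] push along -pz in units [0.1911 0.0004 0.9816]
```

View pics/w21_c160_20.png

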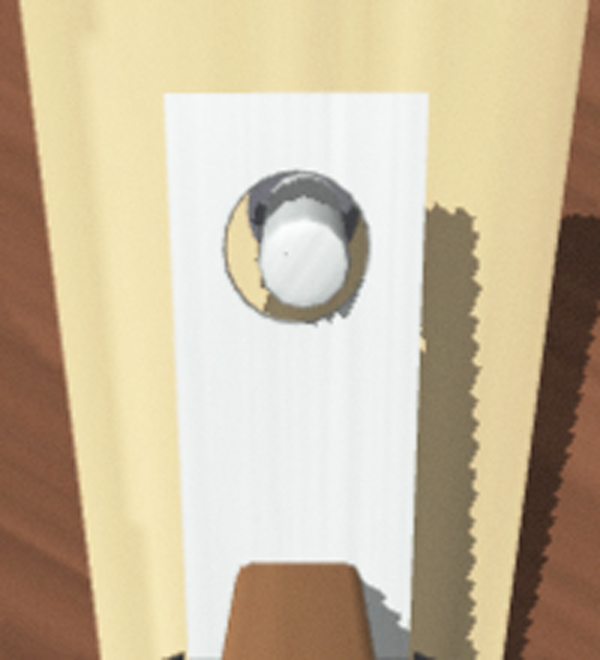

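View pics/s21_c180_70.png

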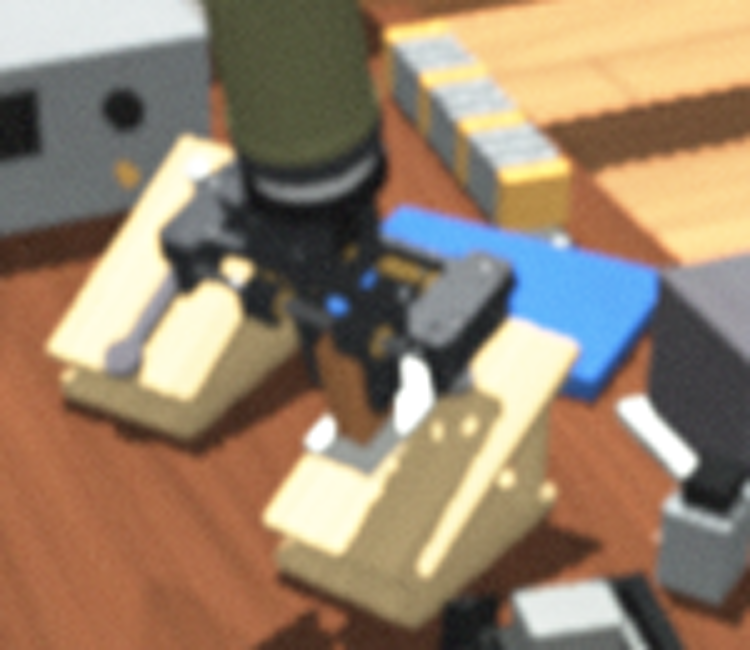

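```bash
python3 - <<'E'
from hang import *
_,K,T=load('s13')
print('nbr peg tip',plane((219.4,103.6),K,T,.14),'board corners',plane((200+222/5,90+77/5),K,T,.115),plane((200+90/5,90+300/5),K,T,.036))
info2(.010)
s=r.get_state();M=R.from_quat(s['eef_rot']).as_matrix()
for y in(-.094,.094):
  for x in (-.037,.037): print('body corner',s['tool_pos']+M@[x,y,-.064])
E
```

```text
nbr peg tip [0.5976 0.3367 0.14  ] board corners [0.6841 0.3385 0.115 ] [0.5528 0.2391 0.036 ]
clk 24.1167 pos [0.591  0.0683 0.1358] F [ 0.5924  0.6454 -3.6002] qd 0.00973796662186945 q [-0.1   0.73 -0.06  1.99 -0.3   0.19 -0.89] open 0.26386816585556766
target [0.602  0.0742 0.111 ] d units tool [0.2233 0.02   1.0874] rotvec turns [ 0.0001 -0.0001  0.0003]
eye in peg frame x,y,z [np.float64(-0.0002826931846530669), np.float64(0.0006170371974923208), np.float64(0.03779999819197826)] push along -pz in units [ 0.1901 -0.0004  0.9818]
body corner [0.498  0.1225 0.1879]
body corner [0.5594 0.1589 0.2071]
body corner [ 0.5939 -0.0392  0.1881]
body corner [ 0.6554 -0.0027  0.2073]
```

{"method": "move_arm", "body": {
  "turn": [
    [0, 0, 0],
    [0, 0, 0],
    [0, 0, 0],
    [0, 0, 0],
    [0, 0, 0],
    [0, 0, 0]
  ],
  "dp": [
    [0.05, 0, 0.25],
    [0.05, 0, 0.25],
    [0.05, 0, 0.25],
    [0.04, 0, 0.2],
    [0, 0, 0],
    [0, 0, 0]
  ],
  "jaw": [1, 1, 1, 1, 1, 1]
}}

```text
clock: 24.62
tool_pos: [0.6001, 0.074, 0.1135]
eef_rot: [0.956, 0.262, 0.126, -0.034]
contact_force: [-0.1, 0.3, -4.3]
opening: 0.269
```

```bash
python3 - <<'E'
from hang import *
info2(.010)
_,K,T=snap('wrist','w22');crop('w22',160,20,200,220,3)
E
```

```text
clk 24.6167 pos [0.6001 0.074  0.1135] F [-0.1406  0.3035 -4.3109] qd 0.014606259950771628 q [-0.1   0.78 -0.07  1.97 -0.31  0.16 -0.89] open 0.26921710074489
target [0.602  0.0742 0.111 ] d units tool [0.0403 0.0309 0.1173] rotvec turns [ 0.     -0.      0.0003]
eye in peg frame x,y,z [np.float64(-0.00042845054312389317), np.float64(0.0009080687149430832), np.float64(0.013077123719373987)] push along -pz in units [0.1907 0.0002 0.9816]
```

View pics/w22_c160_20.png

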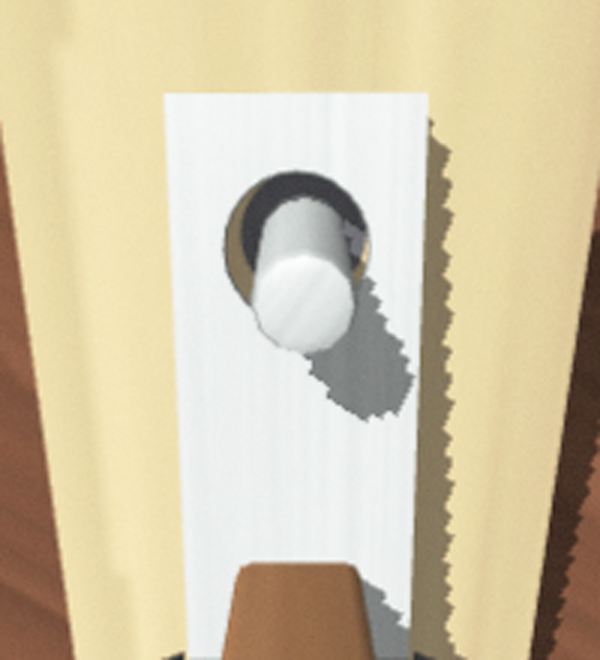

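{"method": "move_arm", "body": {
  "turn": [
    [0, 0, 0],
    [0, 0, 0],
    [0, 0, 0],
    [0, 0, 0]
  ],
  "dp": [
    [0.02, 0, 0.1],
    [0.02, 0, 0.1],
    [0, 0, 0],
    [0, 0, 0]
  ],
  "jaw": [1, 1, 1, 1]
}}

```text
clock: 25.0
tool_pos: [0.6024, 0.075, 0.1095]
eef_rot: [0.956, 0.262, 0.127, -0.034]
contact_force: [-0.1, 0.0, -5.2]
opening: 0.265
```

{"method": "move_arm", "body": {
  "turn": [
    [0, 0, 0],
    [0, 0, 0],
    [0, 0, 0],
    [0, 0, 0],
    [0, 0, 0],
    [0, 0, 0]
  ],
  "dp": [
    [0, 0, 0],
    [0, 0, 0],
    [0.02, 0, 0.1],
    [0.02, 0, 0.1],
    [0.02, 0, 0.1],
    [0, 0, 0]
  ],
  "jaw": [1, 1, 1, 1, 1, 1],
  "newtons": 10
}}

```text
clock: 25.5
tool_pos: [0.6042, 0.0762, 0.102]
eef_rot: [0.956, 0.262, 0.125, -0.034]
contact_force: [-2.2, -2.1, -2.8]
opening: 0.272
```

```bash
python3 - <<'E'
from hang import *
info2(.004)
_,K,T=snap('wrist','w23')
snap('side','s23');crop('s23',180,70,150,130,5)
E
```

```text
clk 25.5 pos [0.6042 0.0762 0.102 ] F [-2.1621 -2.099  -2.8492] qd 0.006547399008554642 q [-0.1   0.8  -0.07  1.96 -0.31  0.14 -0.89] open 0.2718850804705415
target [0.6042 0.0755 0.1056] d units tool [ 0.0246  0.0244 -0.1433] rotvec turns [0.     0.0002 0.0002]
eye in peg frame x,y,z [np.float64(-0.0013480082962994769), np.float64(0.000693448042408527), np.float64(0.0005133254424018885)] push along -pz in units [0.1921 0.0001 0.9814]
```

View pics/w23.png

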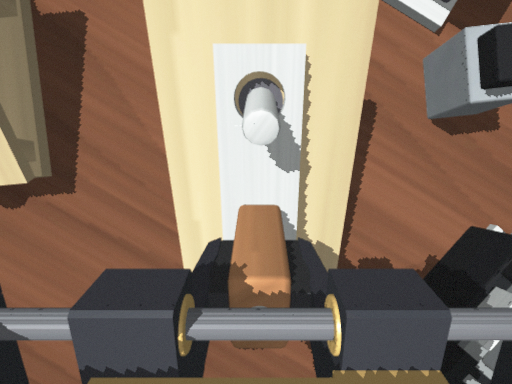

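View pics/s23_c180_70.png

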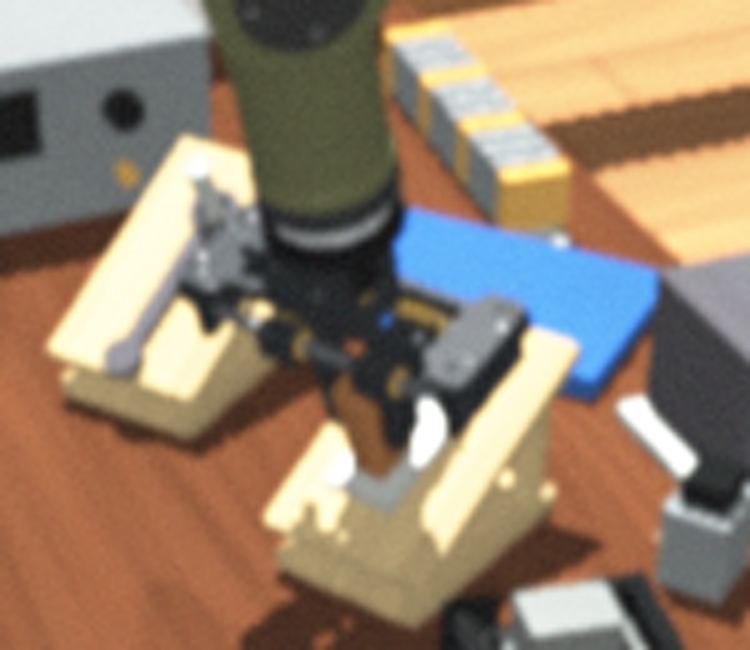

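```bash
cat >> hang.py <<'E'
def gp():
    s=r.get_state();M=R.from_quat(s['eef_rot']).as_matrix();g=s['tool_pos']-.0187*M[:,2]
    print('clk',s['clock'],'grasp pt in peg frame',[round(float((g-F)@v),4) for v in (px,py,pz)],'F',s['contact_force'],'Fn',s['contact_force']@pz,'open',s['opening'],'q6',s['q'][5])
E
python3 - <<'E'
from hang import *
gp()
E
```

```text
clk 25.6 grasp pt in peg frame [-0.0654, 0.0002, 0.0623] F [-0.4856  0.4049 -4.4481] Fn -3.9050147410459175 open 0.26921819147020465 q6 0.14146425975467694
```

{"method": "move_arm", "body": {
  "turn": [
    [0, 0, 0],
    [0, 0, 0],
    [0, 0, 0],
    [0, 0, 0],
    [0, 0, 0]
  ],
  "dp": [
    [-0.07, 0, 0.12],
    [-0.07, 0, 0.12],
    [-0.07, 0, 0.12],
    [-0.05, 0, 0.06],
    [0, 0, 0]
  ],
  "jaw": [1, 1, 1, 1, 1]
}}

```text
clock: 26.02
tool_pos: [0.6022, 0.0749, 0.0905]
eef_rot: [0.956, 0.262, 0.126, -0.034]
contact_force: [0.2, 0.1, -4.0]
opening: 0.27
```

```bash
python3 - <<'E'
from hang import *
gp()
_,K,T=snap('wrist','w24')
snap('side','s24');crop('s24',180,70,150,130,5);gp()
E
```

```text
clk 26.0167 grasp pt in peg frame [-0.0741, 0.0002, 0.0531] F [ 0.1764  0.1108 -4.0121] Fn -3.697355668211558 open 0.26981487270576454 q6 0.10825607563366386
clk 26.1167 grasp pt in peg frame [-0.0744, 0.0003, 0.0533] F [ 1.2602  1.7229 -3.8286] Fn -4.301109742932086 open 0.27000922576396613 q6 0.10920046025594378
```

View pics/w24.png

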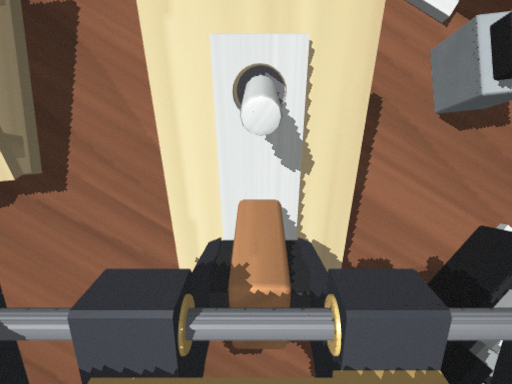

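View pics/s24_c180_70.png

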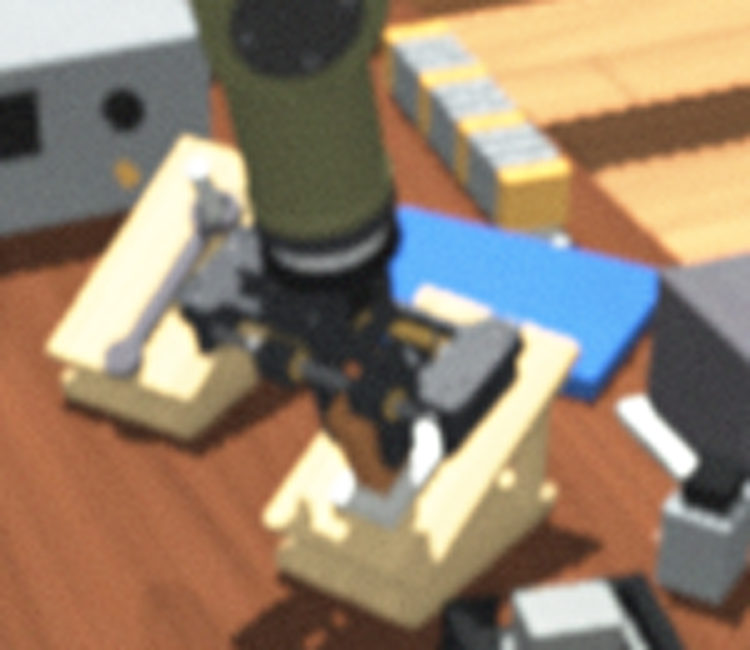

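{"method": "move_arm", "body": {
  "turn": [
    [0, 0, 0],
    [0, 0, 0],
    [0, 0, 0],
    [0, 0, 0]
  ],
  "dp": [
    [0, 0, 0.1],
    [0, 0, 0.1],
    [0, 0, 0],
    [0, 0, 0]
  ],
  "jaw": [1, 1, 1, 1]
}}

```text
clock: 26.45
tool_pos: [0.6031, 0.0755, 0.0868]
eef_rot: [0.956, 0.262, 0.127, -0.034]
contact_force: [-3.3, -1.7, 5.9]
opening: 0.268
```

```bash
python3 - <<'E'
from hang import *
gp()
E
```

```text
clk 26.45 grasp pt in peg frame [-0.0747, 0.0003, 0.0493] F [-3.3372 -1.6599  5.8518] Fn 6.88916861560418 open 0.2684961648906163 q6 0.10184496641789133
```

{"method": "move_arm", "body": {
  "turn": [
    [0, 0, 0],
    [0, 0, 0],
    [0, 0, 0],
    [0, 0, 0],
    [0, 0, 0],
    [0, 0, 0],
    [0, 0, 0],
    [0, 0, 0]
  ],
  "dp": [
    [0, 0, -0.1],
    [0, 0, 0],
    [0, 0, 0],
    [0, 0, 0],
    [0, 0, 0],
    [0, 0, 0],
    [0, 0, 0],
    [0, 0, 0]
  ],
  "jaw": [1, 0.4, 0.3, 0.2, 0, -0.3, -0.5, -0.6]
}}

```text
clock: 27.12
tool_pos: [0.6027, 0.0752, 0.0884]
eef_rot: [0.956, 0.262, 0.126, -0.034]
contact_force: [1.1, 0.6, -0.2]
opening: 0.68
```

```bash
python3 - <<'E'
from hang import *
gp()
_,K,T=snap('wrist','w25')
E
```

```text
clk 27.1167 grasp pt in peg frame [-0.0745, 0.0003, 0.051] F [ 1.1241  0.6046 -0.2026] Fn -0.7411885380846804 open 0.6801172349083778 q6 0.10500487599538084
```

View pics/w25.png

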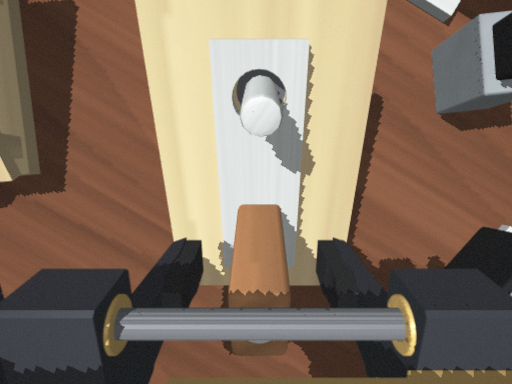

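{"method": "move_arm", "body": {
  "turn": [
    [0, 0, 0],
    [0, 0, 0],
    [0, 0, 0],
    [0, 0, 0],
    [0, 0, 0],
    [0, 0, 0],
    [0, 0, 0],
    [0, 0, 0]
  ],
  "dp": [
    [0, 0, -0.4],
    [0, 0, -0.7],
    [0, 0, -0.9],
    [0, 0, -0.9],
    [0, 0, -0.9],
    [0, 0, -0.9],
    [0, 0, 0],
    [0, 0, 0]
  ],
  "jaw": [-0.6, -0.6, -0.6, -0.6, -0.6, -0.6, -0.6, -0.6]
}}

```text
clock: 27.83
tool_pos: [0.5768, 0.0596, 0.2036]
eef_rot: [0.956, 0.262, 0.128, -0.034]
contact_force: [0.3, -0.1, -0.4]
opening: 0.799
```

{"method": "move_arm", "body": {
  "turn": [
    [0, -0.015, 0],
    [0, -0.015, 0],
    [0, 0, 0],
    [0, 0, 0],
    [0, 0, 0],
    [0, 0, 0]
  ],
  "dp": [
    [-0.8, 0, -0.4],
    [-0.8, 0, -0.4],
    [-0.8, 0, -0.4],
    [0, 0, 0],
    [0, 0, 0],
    [0, 0, 0]
  ],
  "jaw": [-0.6, -0.6, -0.6, -0.6, -0.6, -0.6]
}}

```text
clock: 28.33
tool_pos: [0.5215, 0.0276, 0.2206]
eef_rot: [0.964, 0.265, 0.036, -0.01]
contact_force: [0.5, -0.0, 0.2]
opening: 0.801
```

```bash
python3 - <<'E'
from hang import *
gp()
_,K,T=snap('wrist','w26');snap('side','s26');crop('s26',180,70,190,160,4);snap('scene','c26');crop('c26',190,120,170,130,4.5)
E
```

```text
clk 28.3333 grasp pt in peg frame [-0.0977, 0.0006, 0.2101] F [ 0.5367 -0.0401  0.1694] Fn -0.0412810942551839 open 0.8009144231146084 q6 0.5606665777758086
```

View pics/w26.png

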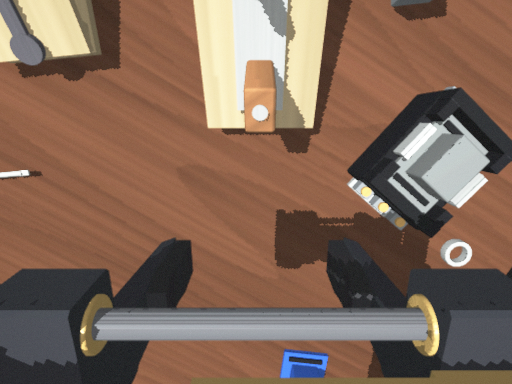

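View pics/s26_c180_70.png

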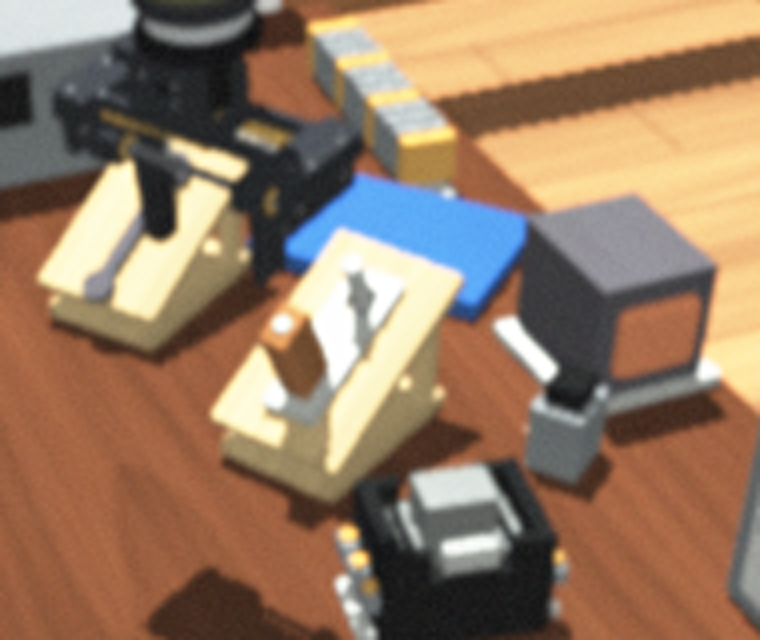

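View pics/c26_c190_120.png

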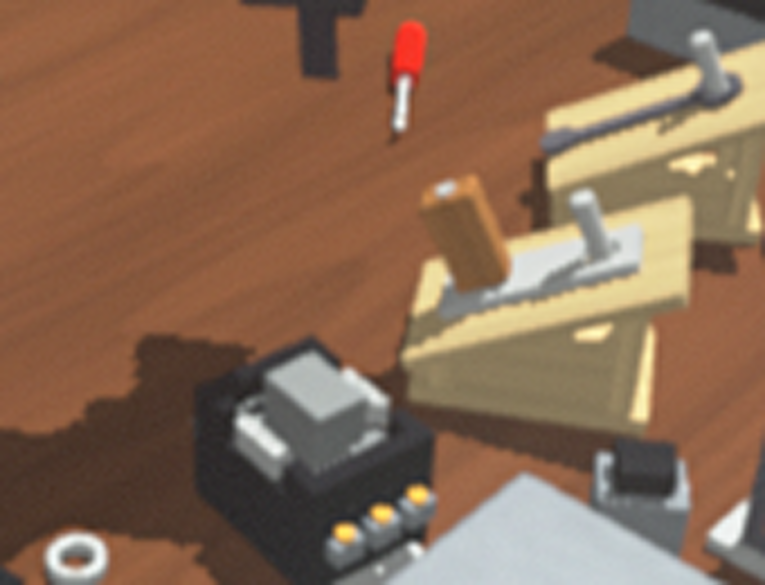

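```bash
python3 - <<'E'
from hang import *
w,c,s=load('w26'),load('c26'),load('s26')
X,e=tri(((260,112.5),*w[1:]),((190+446/4.5-.4,120+187/4.5-.4),*c[1:]),((180+283/4-.4,70+323/4-.4),*s[1:]))
print('handle top in peg frame',[(X-F)@v for v in (px,py,pz)],e)
crop('w26',340,80,172,170,4)
# bystander check: difference start vs now in scene
a=cv2.imread('pics/side0.png');b=cv2.imread('pics/s26.png');d=cv2.absdiff(a,b).max(2);cv2.imwrite('pics/diff.png',d)
E
```

```text
handle top in peg frame [np.float64(-0.07545259746438399), np.float64(0.00010070373451898826), np.float64(0.08150898966959268)] [np.float64(0.0006446342156010229), np.float64(0.0008082869298615641), np.float64(0.0008621643000063981)]
```

View pics/w26_c340_80.png

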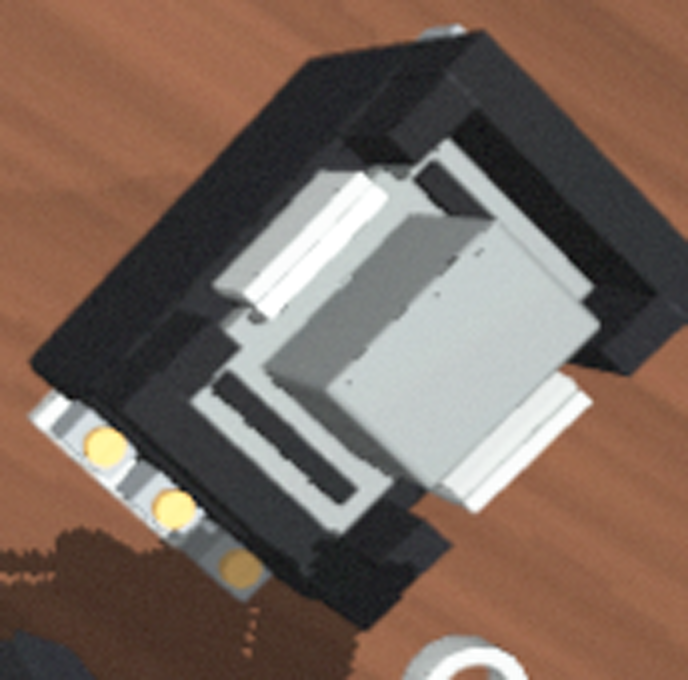

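View pics/diff.png

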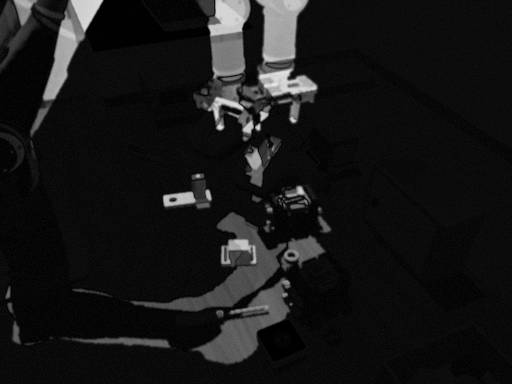

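{"method": "move_arm", "body": {
  "turn": [
    [0, 0, 0],
    [0, 0, 0],
    [0, 0, 0],
    [0, 0, 0],
    [0, 0, 0],
    [0, 0, 0],
    [0, 0, 0]
  ],
  "dp": [
    [0.2, -1, -0.8],
    [0.2, -1, -0.8],
    [0.2, -1, -0.4],
    [0.2, 0, 0],
    [0, 0, 0],
    [0, 0, 0],
    [0, 0, 0]
  ],
  "jaw": [-0.6, -0.6, -0.6, -0.6, -0.6, -0.6, -0.6]
}}

```text
clock: 29.07
tool_pos: [0.497, 0.0986, 0.2719]
eef_rot: [0.964, 0.264, 0.035, -0.009]
contact_force: [-1.4, -0.1, -0.2]
opening: 0.8
```

```bash
python3 - <<'E'
from hang import *
gp()
_,K,T=snap('wrist','w27');crop('w27',200,0,200,150,4);snap('side','s27');crop('s27',210,100,110,100,7)
a=cv2.imread('pics/side0.png')[230:360,150:360];b=cv2.imread('pics/s27.png')[230:360,150:360]
cv2.imwrite('pics/cmp.png',cv2.resize(np.hstack([a,b]),None,fx=1.9,fy=1.9))
E
```

```text
clk 29.0667 grasp pt in peg frame [-0.0617, 0.0742, 0.2496] F [-1.4257 -0.1091 -0.163 ] Fn 0.41580160216000506 open 0.8002758831017732 q6 0.6706200437069582
```

View pics/w27_c200_0.png

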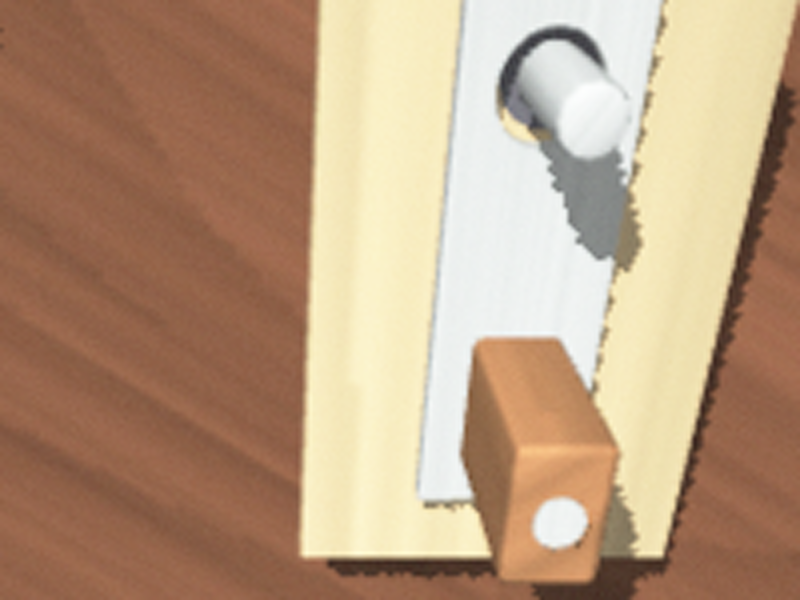

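View pics/s27_c210_100.png

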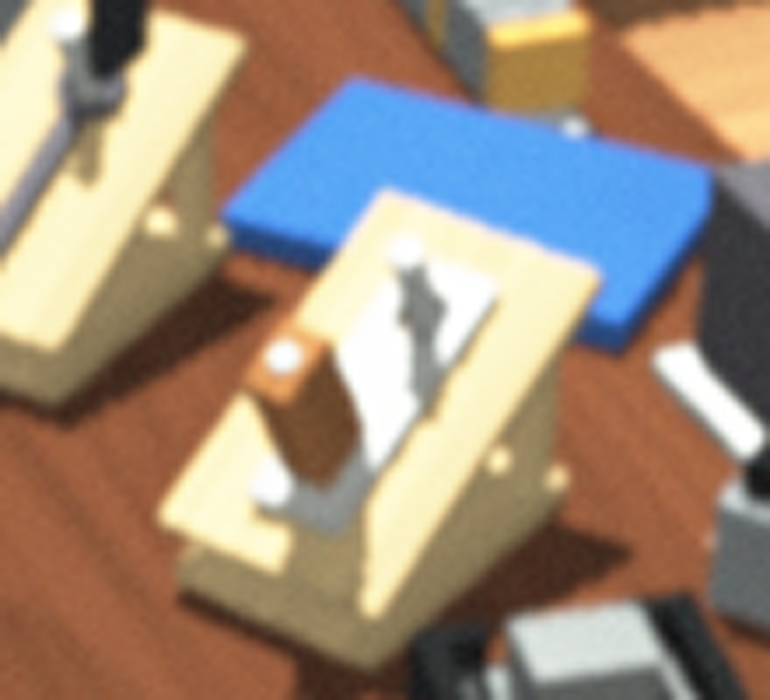

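View pics/cmp.png

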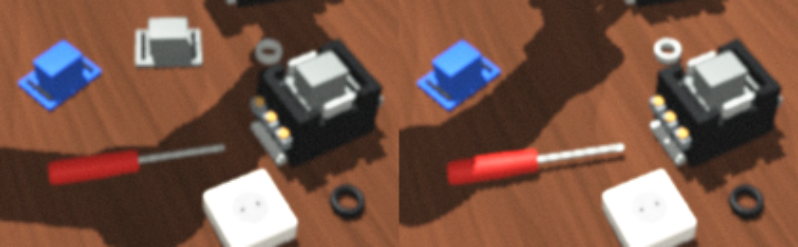

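```bash
python3 - <<'E'
from hang import *
def onboard(uv,K,T,h=0):
    o,d=ray(uv,K,T); t=((F+h*pz-o)@pz)/(d@pz); X=o+d*t-F; return [round(float(X@v),4) for v in (px,py,pz)]
_,K,T=load('w17'); c=lambda x,y:(55+x/4-.4,y/4-.4)
for q in [(324,268),(440,300),(372,228),(420,340)]: print('washer',onboard(c(*q),K,T))
_,K,T=load('w27'); c=lambda x,y:(200+x/4-.4,y/4-.4)
for q,h in [((418,500),.008),((420,506),0),((468,0),.008),((665,0),.008),((592,522),.078),((560,522),.078)]: print(q,h,onboard(c(*q),K,T,h))
# eye rim ellipse pts
for q in [(497,95),(555,25),(605,60),(510,130)]: print('rim',onboard(c(*q),K,T,.008))
crop('w27',310,0,60,50,12)
E
```

```text
washer [0.0034, 0.0119, 0.0]
washer [-0.0034, -0.0112, -0.0]
washer [0.0117, -0.0002, 0.0]
washer [-0.0123, -0.0049, -0.0]
(418, 500) 0.008 [-0.1077, 0.0223, 0.008]
(420, 506) 0 [-0.1137, 0.0203, 0.0]
(468, 0) 0.008 [0.0159, 0.0224, 0.008]
(665, 0) 0.008 [0.0159, -0.0221, 0.008]
(592, 522) 0.078 [-0.0776, -0.0072, 0.078]
(560, 522) 0.078 [-0.0776, 0.0001, 0.078]
rim [-0.0033, 0.0133, 0.008]
rim [0.011, 0.002, 0.008]
rim [0.004, -0.0108, 0.008]
rim [-0.0108, 0.0092, 0.008]
```

View pics/w27_c310_0.png

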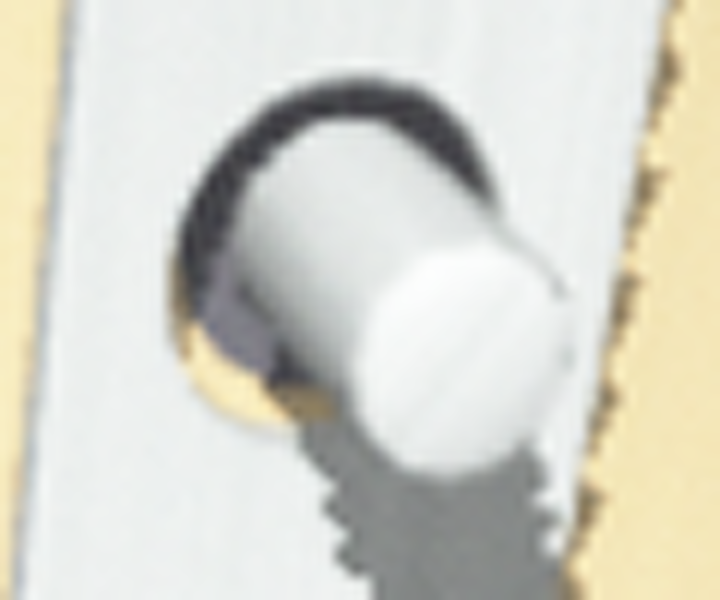

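{"method": "move_arm", "body": {
  "turn": [
    [-0.0195, 0, 0],
    [-0.0195, 0, 0],
    [-0.0195, 0, 0],
    [-0.0195, 0, 0],
    [-0.0195, 0, 0],
    [0, 0, 0],
    [0, 0, 0],
    [0, 0, 0],
    [0, 0, 0]
  ],
  "dp": [
    [0, -1, 0],
    [0, -0.8, 0],
    [0, 0, 0.5],
    [0, 0, 0.5],
    [0, 0, 0.5],
    [0, 0, 0],
    [0, 0, 0],
    [0, 0, 0],
    [0, 0, 0]
  ],
  "jaw": [-0.6, -0.6, -0.6, -0.6, -0.6, -0.6, -0.6, -0.6, -0.6]
}}

```text
clock: 29.92
tool_pos: [0.4893, 0.1156, 0.2362]
eef_rot: [0.933, 0.242, 0.101, 0.247]
contact_force: [0.9, -0.5, -0.1]
opening: 0.797
```

```bash
python3 - <<'E'
from hang import *
gp()
_,K,T=snap('wrist','w28');print(r.get_state()['q'].round(2))
E
```

```text
clk 29.9167 grasp pt in peg frame [-0.0764, 0.1023, 0.2141] F [ 0.9318 -0.4868 -0.1411] Fn -0.36980864354297804 open 0.797130921457384 q6 0.40494746532614956
[-1.11  0.69  0.74  2.12  0.23  0.4  -1.78]
```

View pics/w28.png

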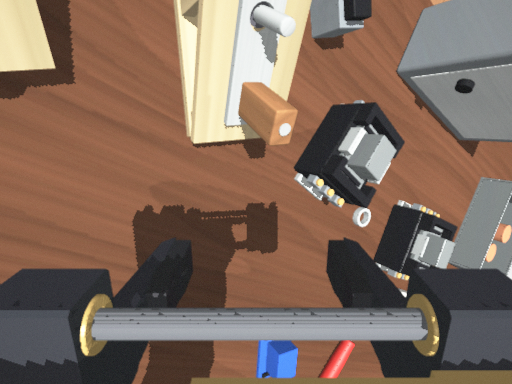

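```bash
python3 - <<'E'
from hang import *
crop('w28',180,0,130,150,5)
E
```

```text
(no output)
```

View pics/w28_c180_0.png

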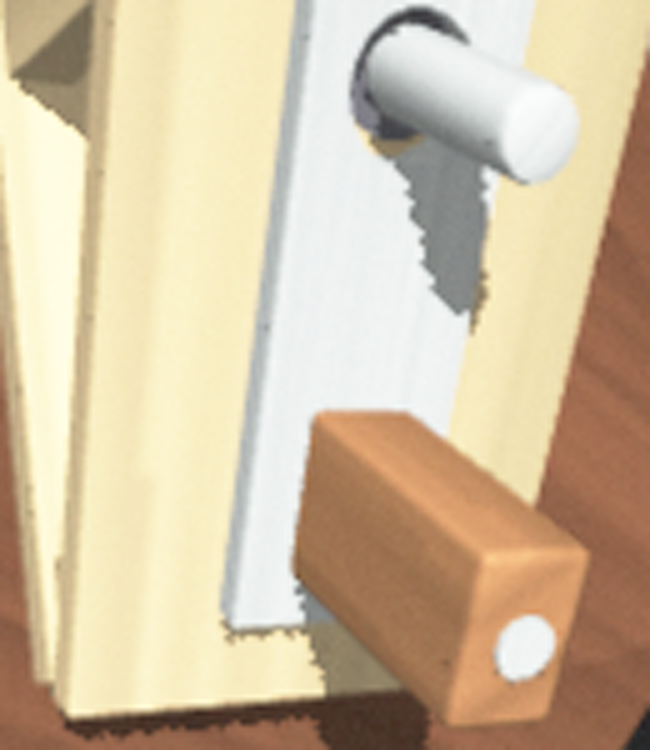

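```bash
python3 - <<'E'
from hang import *
_,K,T=load('w28'); c=lambda x,y:(180+x/5-.4,y/5-.4)
def hgt(uv,y):  # intersect with plane py=y
    o,d=ray(uv,K,T); t=(y-(o-F)@py)/(d@py); X=o+d*t-F; return [round(float(X@v),4) for v in (px,py,pz)]
for n,q in [('bot tail',(222,622)),('top tail',(234,628)),('bot mid',(258,330)),('top mid',(271,330)),('bot eye',(290,60)),('top eye',(304,60)),('bot up',(296,5)),('top up',(310,5))]: print(n,hgt(c(*q),.0222))
E
```

```text
bot tail [-0.1086, 0.0222, 0.0028]
top tail [-0.1071, 0.0222, 0.0087]
bot mid [-0.0473, 0.0222, 0.002]
top mid [-0.0455, 0.0222, 0.0073]
bot eye [-0.0011, 0.0222, 0.0008]
top eye [-0.0001, 0.0222, 0.0061]
bot up [0.0073, 0.0222, 0.0004]
top up [0.0082, 0.0222, 0.0056]
```

{"method": "move_arm", "body": {
  "turn": [
    [0, 0, 0],
    [0, 0, 0],
    [0, 0, 0],
    [0, 0, 0]
  ],
  "dp": [
    [0, 0, -0.5],
    [0, 0, -0.5],
    [0, 0, 0],
    [0, 0, 0]
  ],
  "jaw": [-0.6, -0.6, -0.6, -0.6]
}}

```text
clock: 30.3
tool_pos: [0.4813, 0.1274, 0.257]
eef_rot: [0.932, 0.244, 0.102, 0.247]
contact_force: [0.2, -0.1, 0.5]
opening: 0.801
```

```bash
python3 - <<'E'
from plant import r
s=r.get_state();print(s['clock'],s['contact_force'],abs(s['qd']).max()); print(r.finish_job())
E
```

```text
30.3 [ 0.15153929 -0.0953783   0.46900169] 0.030119759996030452
the job is handed in; nothing more can be done
None
```

I set the grey cover squarely in the open contactor's well and let go of it. I then pushed it home with the press tool and hung the tool by its eye on the free peg. The job was handed in at 30.3 s with the arm clear of everything.

**Cover:** the push met a hard stop of about 29 N with the tool's underside 100 mm above the table, which is the seated height. Later close-ups show both latches over the flange.

**Press tool:** it lies against the board, with the sole's lower edge measured 0.4 to 2.8 mm above it. That measurement leaves an apparent tilt of about 1.2°, and the handle top came out about 3.5 mm high. I put both down to measurement error, because no gap or shadow shows along the sole.

**One change of plan:** a wrist joint reached its lower limit (0.04 rad) on the first try at the full 26° tilt. I backed off and put the eye over the peg at 15°. I then pivoted the tool flat in a light grip and pressed it down before letting go.

**Other items:** in a before-and-after picture of part of the bench, the steel and black rings, the socket, the long screwdriver, the blue cover and the other contactor had not moved. I did not make that comparison for the relay or the other rack, and the arm was not near the short screwdriver.

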